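Set the round-bottomed vase in its ring under the overhead camera

TASK

Get the blue vase ready for its photograph: turn the brass tab of the case aside, lift the clear cover out by its knob and lay it flat on the free table top, knob up. Then take the vase out of the case and set it gently, upright and fully seated, in the brass ring beneath the camera, and let go. Do not drop the vase or the cover, do not bump the camera, and leave the tab open and everything else where it is.

Things in the scene. Friction and masses are not known exactly. Their poses are not given: they have to be found in the camera images.
- photo_set: Fixed photo set: a white board 240 x 240 mm, 16 mm thick, a brass ring stand in its middle, a camera hanging over that. Origin: centre of the board's underside, on the table; z up. Its -x side is open and faces the robot, give or take 0.2 rad. A column 22 mm thick and 546 mm tall stands at its far corner (x +95, y +95 mm); from its upper end a boom 18 mm thick runs level, 500 mm above the table, to over the camera.
- ring_seat (a point): Point on the ring's axis, 84 mm above the table, where the centre of the vase's belly lies when the vase is fully seated; axes as photo_set. The ring is a brass rod 8 mm thick bent to a level circle, 46 mm clear inside, its top 60 mm above the table, on three splayed legs whose feet stand 46 mm from the axis.
- camera: Fixed black camera looking straight down over the ring. Origin: centre of the lens's lower end, 355 mm above the table, on the ring's axis; axes as photo_set. Lens 63 mm across, 70 mm long; the body above it reaches from -61 to +39 mm in x and +-71 mm in y.
- case: Fixed plywood case, 155 mm tall, outside from -105 to +91 mm in x and +-91 mm in y. Origin: on the table, under the middle of the inner space; z up; -x faces the robot, give or take 0.25 rad. Inner space 162 x 162 mm; ledges 6 mm wide, tops 150 mm above the table, carry the cover. Without the cover the opening is 150 x 150 mm. The -x wall, 24 mm thick, carries the tab.
- case_rail (a point): Middle of the rubber rail inside the case on which the vase's neck leans: 8 mm thick, along the case's y from wall to wall, 21 mm to +x of the case's origin, 124 mm above the table. The neck lies between two rubber collars on it, 14 mm thick, 14.5 to 20.5 mm either side of the middle. The vase's belly sits loosely in a foam collar on the case's floor.
- tab (a joint): Brass swing tab on top of the case's -x wall, turning about an upright axis with slight friction (about 0.03 N m), staying where it is left. 0: it points to the case's +x, over the cover's edge. Positive turns it anticlockwise seen from above, stops at +-1.65 rad. Past 1.3 rad either way it is clear of the cover; at 1.57 it lies along the wall.
- tab_pivot (a point): On the tab's axis, at the upper face of the tab's flat, 161.5 mm above the table
- tab_tip (a point): Free end of the tab, 30 mm from its axis, at the upper face of its flat (12 mm wide, 5 mm thick). A thumb fin stands on the flat along its middle: 5 mm thick, 19 mm long (from 10 to 29 mm from the axis), its top 176.5 mm above the table.
- cover: Clear acrylic cover, 158 x 158 mm, 5 mm thick, 0.16 kg, pale edge band, lying in the frame of the case 2 mm clear all round, its top flush with the frame (155 mm above the table). Origin: centre of its underside, z up.
- cover_knob (a point): Top of the cover's red knob: upright cylinder 18 mm across and 24 mm tall, in the middle of the cover
- vase: Blue glazed bud vase, rigid, about 0.12 kg: round belly 70 mm across, eight-sided neck 24 mm across flats, lip 32 mm across, 137 mm tall. Origin: lowest point of the round bottom; z runs up the neck. It starts under the cover, leaning about 22 degrees to the case's +x, its own y (square to a pair of the neck's flats) along the case's y.
- vase_belly (a point): Centre of the round belly, 35 mm above the bottom along the vase's axis
- vase_neck (a point): On the vase's axis at mid neck, 101 mm from the bottom; the neck is straight from 75 to 129 mm, the lip (32 mm across) fills the last 5 mm to 137 mm. Gripped with 40 N across two flats it keeps its angle; in a weak grip it swings about the line between the fingers
- tumbler: Loose bystander: clear glass tumbler, 76 mm across, 95 mm tall. Origin under its middle.
- tape: Loose bystander: yellow tape roll, 90 mm across, 24 mm tall. Origin under its middle.
- lens_cap: Loose bystander: black lens cap, 52 mm across, 9 mm thick, lying on the set's board. Origin under its middle.
- scissors: Loose bystander: scissors with yellow handles, 155 mm long. Origin under its middle, close to the pivot.
- fan: Loose bystander: round pale green paper fan, 200 mm across, with a white handle 140 mm long. Origin under its middle, centre of the disc.
- pliers: Loose bystander: pliers with red handles, 160 mm long. Origin under its middle, close to the pivot.
- brush: Loose bystander: blue paint brush, 187 mm long. Origin under its middle.
Mind the look-alikes: they are no part of the job. Of the things that look like the cover, the larger one is meant.

How it is judged:
By the outcome, as a careful person would: the job done as asked, in the order asked, and still so for the second after the job is handed in, with the robot touching nothing.
It also fails if it takes over 72 s, if anything falls off the work surface, if the arm or the gripper's body presses on something with over 40 N, if the wrist force passes 120 N, or if a joint passes its speed limit or range.

ROBOT

A 6-joint arm with a two-finger parallel gripper is mounted at the origin on the work surface. World frame = base frame: x ahead of the robot, y to its left, z up, the work surface at z = 0. Lengths are in m, angles in rad, forces in N, time in s.
With the tool pointing down it reaches from about 0.25 to 0.775 m from the base axis. Payload 4 kg.
Tool frame: the origin (TCP) lies on the centre line of the jaws, within the pads' length; the fingertips stand 8 mm ahead of it and the grasp point (between the pads) lies 11 mm behind it; y points along the fingers, x is the direction in which the jaws open and shut, and the axes are right-handed (so a half turn about y gives the same grasp; the last joint's range is limited). The gripper opens to 94 mm and grips with 3 to 60 N. Pads are 16 mm wide; open, the fingers measure 119 mm over their backs; the gripper's body (75 mm by 177 mm) begins 78 mm behind the grasp point.
Start: joints at [-1.314, 0.087, 1.371, -0, 1.684, -0.103], TCP at [0.194, -0.515, 0.214] pointing down, gripper open.
Joint ranges: [-3.1, 3.1], [-0.76, 2.03], [0.27, 2.55], [-1.08, 4.22], [0.17, 2.65], [-2.57, 2.57]. Speed limits (rad/s): [2.79, 2.79, 3.14, 3.14, 3.14, 3.14].

INTERFACE

Orientations are given as [roll, pitch, yaw] about the fixed x, y, z axes, in that order (R = Rz(yaw) Ry(pitch) Rx(roll)).
In Python, from bench import robot gives the robot as it stands.
- The arm moves only by the tool step_arm, never from a script. Its argument "commands" is a list of rows, each an object with "xyz": the shift along the world's x, y, z in m, a list of three; "twist": the turn, a rotation vector about the world's x, y, z in degrees, a list of three. In form: [{"xyz": [tx, ty, tz], "twist": [ax, ay, az]}, ...]. A call has 1 to 12 rows; each row is the pose to reach, as a shift and turn from the pose commanded when the call began; what a row does not reach only later rows make up. A row lasts 1/12 s, in which the tool goes at most 41.7 mm and 7.16 degrees, less where a joint would pass 70% of its speed; a pose out of reach is approached as far as the arm can. A call with a gripper value outside its range is refused whole. "fingers" is the closure in counts, from 0 (fully open) to 255 (shut), set as the call begins (left out, the last holds). The fingers move at their own pace and stop on an object; the grip force is fixed at half the most. Time passes only in rows, so rows that repeat a pose let the fingers close. It gives the time, the measured TCP pose, the force and the opening at its end, in the units of the state.
- robot.get_obs(): the state, without advancing time (a new reading comes with each control period).
- robot.snapshot(name): name is "scene" or "side" or "wrist"; returns (picture, depth): 480x640x3 uint8, red, green, blue; 480x640 float32, m along the optical axis (not along the pixel's ray), 0 where there is no reading.
- robot.camera_info(name): a dict with "fx", "fy", "cx", "cy" (pixels), "R" (3x3) and "t" (3): a world point X has camera coordinates R X + t. Camera axes: x right, y down, z forward; pixel columns grow to the right and rows downward; lengths in m; the calibration is good to about 2 mm. A picture is of the moment at which its call begins: read the wrist's pose just before it. camera_info takes no time and is no camera call; for the wrist camera it gives the pose at the moment of the call.
- robot.close_job(): hands the job in, once; it reports no verdict.
The state is a dict: "time": time; "joint_positions": joint angles; "qvel": joint speeds; "joint_torque": joint torques, N m; "tool_pos": TCP position; "ee_rot": TCP orientation; "wrist_force": force on the tool from outside, world axes, zero at the start; "wrist_torque": the same for the moment, N m; "width": finger opening in m.
Only numpy, scipy, OpenCV 4.12 (cv2) and the standard library are available. Lean on these libraries where they do the work, as an engineer would, in place of code of your own. Each camera call takes 0.05 s, during which the arm holds its last target.

## Working session

There is one attempt and no reset: what is moved stays moved. The work goes in short steps, Python scripts to look and compute and a tool call to move; the robot and the scene stay as the last step left them, time stands still between calls to the robot, and variables do not carry over. Pictures are saved under pics/ and viewed, and the job is handed in when it is done.

Besides the shell and the picture viewer there is one more tool, called after "Emit:" as a command line: name --argument value ..., lists and objects as JSON in quotes. step_arm: Moves the arm, as the interface text tells. Its arguments: {"type":"object","properties":{"commands":{"type":"array"},"fingers":{"type":"number"}},"required":["commands"]}

```bash
ls; mkdir -p pics; python3 - <<'E'
from bench import robot
import cv2, numpy as np
print(robot.get_obs())
for n in ["scene","side","wrist"]:
    ci=robot.camera_info(n)
    im,d=robot.snapshot(n)
    cv2.imwrite(f"pics/{n}0.png",im[:,:,::-1]); np.save(f"pics/{n}0_d.npy",d)
    import pickle; pickle.dump(ci,open(f"pics/{n}0.pkl","wb"))
    print(n,ci)
E
```

```text
pics
{'time': 0.0, 'joint_positions': array([-1.31413186e+00,  8.79402962e-02,  1.37224604e+00, -6.45026914e-05,
        1.68357678e+00, -1.03094569e-01]), 'qvel': array([ 0.00032412,  0.00135358,  0.0001544 , -0.0010344 ,  0.00195007,
       -0.00011347]), 'joint_torque': array([-1.11006455e-03, -3.40185642e+01, -3.02432263e+01,  7.17796222e-02,
        3.30775569e-02, -1.81462215e-04]), 'tool_pos': array([ 0.19347002, -0.51428551,  0.21231635]), 'ee_rot': array([-1.57063673,  0.00216554, -1.21104431]), 'wrist_force': array([-0.67631691,  0.61049346,  0.96179971]), 'wrist_torque': array([ 0.01887016, -0.05675167, -0.03404405]), 'width': 0.09404243696487144}
scene {'fx': 458.3053050041063, 'fy': 458.3053050041063, 'cx': 321.25711334020383, 'cy': 235.97343914011333, 'R': array([[-0.70659527,  0.70747022, -0.01445711],
       [ 0.60687452,  0.59536416, -0.52654044],
       [-0.36390444, -0.38082464, -0.85002715]]), 't': array([ 0.4056767 , -0.23401678,  1.70053814])}
side {'fx': 604.7652153073998, 'fy': 604.7652153073998, 'cx': 318.12708763791096, 'cy': 236.4059164239737, 'R': array([[ 0.80888151, -0.5879621 ,  0.00335708],
       [-0.32815436, -0.45617717, -0.82717417],
       [ 0.48787848,  0.66798425, -0.5619356 ]]), 't': array([-0.44237858,  0.35379572,  1.53375566])}
wrist {'fx': 409.44406499478833, 'fy': 409.44406499478833, 'cx': 322.7062698714708, 'cy': 234.4668490084766, 'R': array([[ 0.35028795, -0.9366378 , -0.00282614],
       [-0.89982615, -0.33735554,  0.27659383],
       [-0.26002165, -0.09434445, -0.96098276]]), 't': array([-0.54823579, -0.02816578,  0.39304119])}
```

View pics/scene0.png

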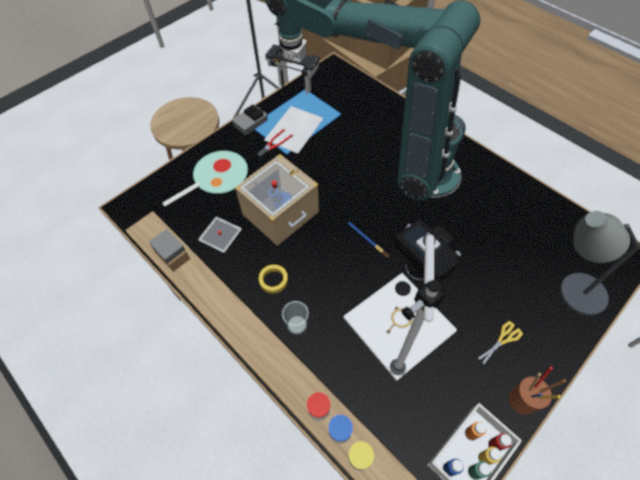

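View pics/side0.png

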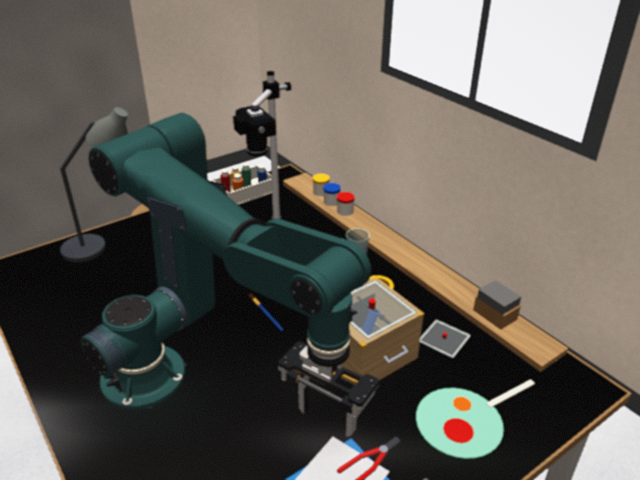

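View pics/wrist0.png

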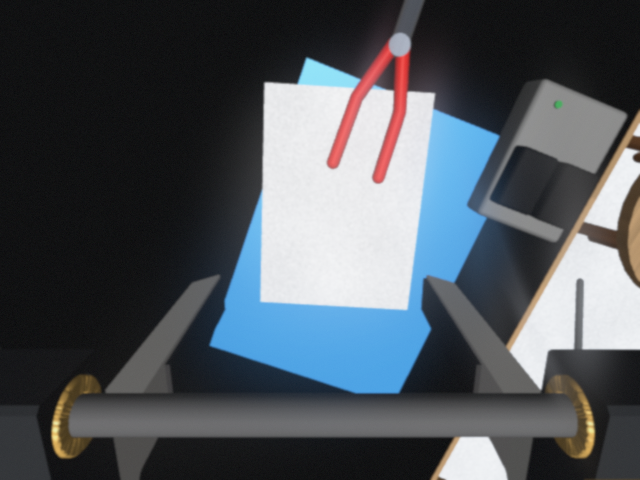

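The scene view shows the case at about (278,195), photo board at (400,325), ring at (402,318), a small look-alike cover at (220,234), the tape at (273,278) and the tumbler at (295,317). I'll zoom in next.

```bash
cat > h.py <<'E'
import numpy as np, cv2, pickle
def load(n):
    return cv2.imread(f"pics/{n}.png"), np.load(f"pics/{n}_d.npy"), pickle.load(open(f"pics/{n}.pkl","rb"))
def shot(cam,n):
    from bench import robot
    ci=robot.camera_info(cam); im,d=robot.snapshot(cam)
    cv2.imwrite(f"pics/{n}.png",im[:,:,::-1]); np.save(f"pics/{n}_d.npy",d); pickle.dump(ci,open(f"pics/{n}.pkl","wb"))
    return im[:,:,::-1].copy(),d,ci
def ray(ci,u,v):
    R,t=np.array(ci["R"]),np.array(ci["t"])
    o=-R.T@t; d=R.T@np.array([(u-ci["cx"])/ci["fx"],(v-ci["cy"])/ci["fy"],1.])
    return o,d
def plane(ci,u,v,z):
    o,d=ray(ci,u,v); return o+d*(z-o[2])/d[2]
def dep(ci,D,u,v):
    o,d=ray(ci,u,v); return o+d*D[int(round(v)),int(round(u))]
def proj(ci,P):
    c=np.array(ci["R"])@np.array(P)+np.array(ci["t"]); return np.array([ci["fx"]*c[0]/c[2]+ci["cx"],ci["fy"]*c[1]/c[2]+ci["cy"]])
def tri(obs):
    A=np.zeros((3,3));b=np.zeros(3)
    for ci,u,v in obs:
        o,d=ray(ci,u,v); d=d/np.linalg.norm(d); M=np.eye(3)-np.outer(d,d); A+=M;b+=M@o
    return np.linalg.solve(A,b)
def crop(im,x0,y0,x1,y1,s,n):
    cv2.imwrite(f"pics/{n}.png",cv2.resize(im[y0:y1,x0:x1],None,fx=s,fy=s,interpolation=cv2.INTER_CUBIC))
E
python3 - <<'E'
from h import *
im,d,ci=load("scene0")
crop(im,190,140,340,250,5,"c1")
crop(im,320,210,480,330+60,4,"c2")
im2,d2,c2=load("side0")
crop(im2,320,240,480,380,5,"c3")
print("wrist cam etc")
for nm,u,v,z in [("board c",400,325,.016),("case",278,190,.155),("small cover",220,234,0.01),("tape",273,278,.02),("tumbler",295,317,0.05),("brush",368,240,0),("capp",403,289,.02),("fan",221,172,0),("pliers",277,140,0),("boxgrey",250,120,.05),("bench edge L",127,215,0.02),("bench edge",325,395,.02),("tape edge",145,225,.0)]:
    print(nm,plane(ci,u,v,z).round(3))
E
```

```text
wrist cam etc
board c [0.543 0.303 0.016]
case [ 0.52  -0.248  0.155]
small cover [ 0.719 -0.342  0.01 ]
tape [ 0.706 -0.085  0.02 ]
tumbler [0.754 0.071 0.05 ]
brush [0.379 0.029 0.   ]
capp [0.446 0.234 0.02 ]
fan [ 0.543 -0.563  0.   ]
pliers [ 0.287 -0.532  0.   ]
boxgrey [ 0.318 -0.648  0.05 ]
bench edge L [ 0.9  -0.63  0.02]
bench edge [0.846 0.287 0.02 ]
tape edge [ 0.877 -0.565  0.   ]
```

View pics/c1.png

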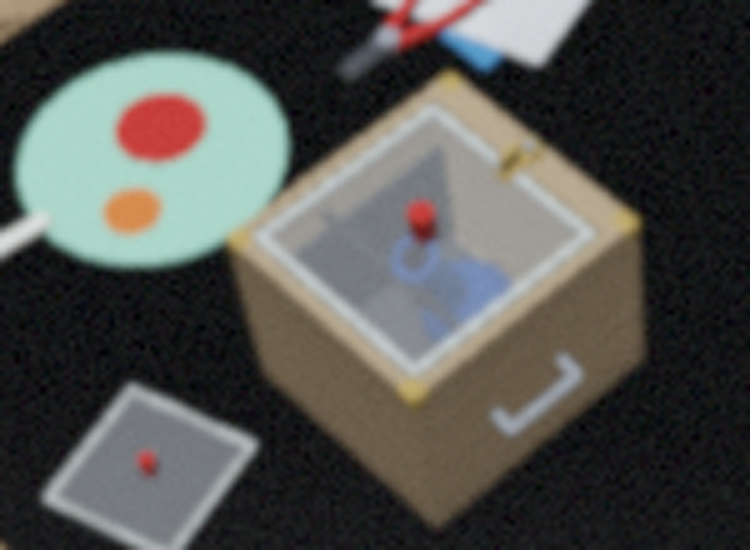

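View pics/c2.png

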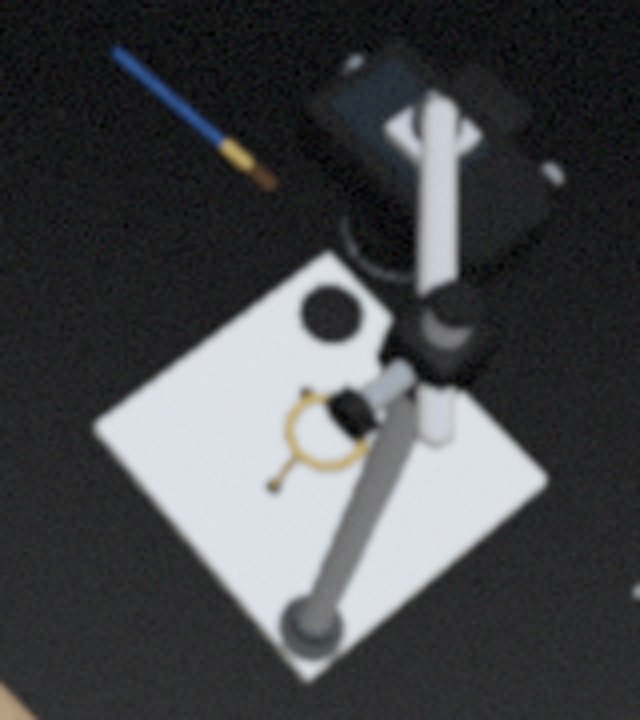

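View pics/c3.png

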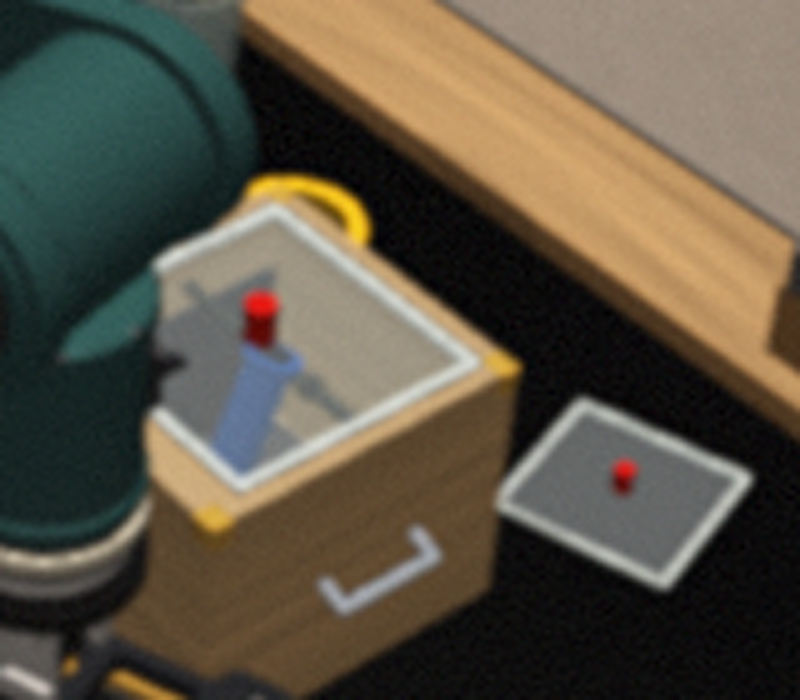

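```bash
python3 - <<'E'
from h import *
im,d,ci=load("scene0")
c=np.array([plane(ci,190+x/5,140+y/5,.155) for x,y in [(452,76),(630,222),(412,390),(238,240)]])
print(c.round(4)); 
for i in range(4):
    e=c[(i+1)%4]-c[i]; print(np.linalg.norm(e).round(4), np.degrees(np.arctan2(e[1],e[0])).round(2))
print("mean",c.mean(0))
k=plane(ci,190+422/5,140+210/5,.179);print("knob",k)
print("tab",plane(ci,190+522/5,140+158/5,.162), plane(ci,190+505/5,140+165/5,.165),plane(ci,190+538/5,140+145/5,.165))
b=np.array([plane(ci,320+x/4,210+y/4,.016) for x,y in [(328,252),(95,427),(307,682),(547,480)]])
print(b.round(4))
for i in range(4):
    e=b[(i+1)%4]-b[i]; print(np.linalg.norm(e).round(4), np.degrees(np.arctan2(e[1],e[0])).round(2))
print("mean",b.mean(0), "ring", plane(ci,320+327/4,210+432/4,.056))
s=np.array([plane(ci,190+x/5,140+y/5,.005) for x,y in [(132,384),(258,443),(170,552),(44,498)]])
print(s.round(3), np.linalg.norm(np.diff(s,axis=0),axis=1))
E
```

```text
[[ 0.4145 -0.3518  0.155 ]
 [ 0.4182 -0.1766  0.155 ]
 [ 0.6048 -0.1797  0.155 ]
 [ 0.6056 -0.3475  0.155 ]]
0.1752 88.79
0.1866 -0.95
0.1678 -89.74
0.1911 -178.7
mean [ 0.51078247 -0.26390075  0.155     ]
knob [ 0.5169585  -0.26458064  0.179     ]
tab [ 0.43414931 -0.26109768  0.162     ] [ 0.44753562 -0.26280896  0.165     ] [ 0.42082597 -0.2596238   0.165     ]
[[0.4034 0.1949 0.016 ]
 [0.642  0.1645 0.016 ]
 [0.6753 0.4013 0.016 ]
 [0.4362 0.4324 0.016 ]]
0.2404 -7.25
0.2391 81.99
0.241 172.59
0.2398 -97.86
mean [0.53922652 0.29828829 0.016     ] ring [0.53774753 0.29836638 0.056     ]
[[ 0.682 -0.411  0.005]
 [ 0.652 -0.31   0.005]
 [ 0.749 -0.285  0.005]
 [ 0.783 -0.379  0.005]] [0.10556143 0.10012849 0.10032939]
```

```bash
python3 - <<'E'
from h import *
from scipy.spatial.transform import Rotation as Ro
im,d,ci=load("wrist0")
T=np.array([0.19347,-0.51428,.2123]); Rt=Ro.from_euler('xyz',[-1.57063673,0.00216554,-1.21104431]).as_matrix()
o,_=ray(ci,320,240); print("cam centre",o, "in tool",Rt.T@(o-T)); print("cam axes in tool",(ci["R"]@Rt).round(3))
im,d,ci=load("scene0")
for n,p in dict(brush0=(349.2,222),brush1=(389,256)).items(): print(n,plane(ci,*p,0.005))
# tumbler from depth
for p in [(295,317),(273,266),(262,280),(285,280)]: print(dep(ci,d,*p))
E
```

```text
cam centre [ 0.26889531 -0.485919    0.3839469 ] in tool [-0.00036427 -0.17163365  0.08060855]
cam axes in tool [[ 1.     0.001 -0.002]
 [-0.002 -0.277 -0.961]
 [-0.001  0.961 -0.277]]
brush0 [ 0.37315039 -0.06404171  0.005     ]
brush1 [0.37951235 0.12160187 0.005     ]
[0.74452873 0.05681673 0.00723701]
[ 0.67918565 -0.11403841  0.02591841]
[ 0.73713795 -0.10140694  0.02620527]
[ 0.68504066 -0.05108115  0.02253132]
```

Emit:
step_arm --commands '[{"xyz": [0.01,0.01,0.02],"twist": [0,0,7]},{"xyz": [0.02,0.02,0.04],"twist": [0,0,14]},{"xyz": [0.03,0.03,0.06],"twist": [0,0,21]},{"xyz": [0.04,0.04,0.08],"twist": [0,0,28]},{"xyz": [0.05,0.05,0.09],"twist": [0,0,35]},{"xyz": [0.06,0.06,0.09],"twist": [0,0,42]},{"xyz": [0.07,0.07,0.09],"twist": [0,0,49]},{"xyz": [0.08,0.08,0.09],"twist": [0,0,56]},{"xyz": [0.09,0.09,0.09],"twist": [0,0,63]},{"xyz": [0.1,0.1,0.09],"twist": [0,0,70]},{"xyz": [0.11,0.11,0.09],"twist": [0,0,75]},{"xyz": [0.12,0.12,0.09],"twist": [0,0,79]}]' --fingers 255

```text
time: 1.15
tool_pos: [0.314, -0.3941, 0.3031]
ee_rot: [-1.57, 0.0, 0.172]
wrist_force: [0.5, -0.6, -0.4]
width: 0.0178
```

Emit:
step_arm --commands '[{"xyz": [0.01,0.01,0],"twist": [0,0,7]},{"xyz": [0.02,0.02,0],"twist": [0,0,14]},{"xyz": [0.03,0.03,0],"twist": [0,0,21]},{"xyz": [0.04,0.04,0],"twist": [0,0,28]},{"xyz": [0.05,0.05,0],"twist": [0,0,35]},{"xyz": [0.06,0.06,0],"twist": [0,0,42]},{"xyz": [0.07,0.07,0],"twist": [0,0,49]},{"xyz": [0.08,0.08,0],"twist": [0,0,56]},{"xyz": [0.1,0.1,0],"twist": [0,0,63]},{"xyz": [0.11,0.12,0],"twist": [0,0,70]},{"xyz": [0.126,0.13,0],"twist": [0,0,77]},{"xyz": [0.126,0.13,0],"twist": [0,0,79]}]'

```text
time: 2.15
tool_pos: [0.4415, -0.2625, 0.3029]
ee_rot: [-1.571, -0.002, 1.555]
wrist_force: [-1.2, -0.8, -0.6]
width: 0.0005
```

```bash
python3 - <<'E'
from h import *
from bench import robot
o=robot.get_obs(); print({k:np.round(o[k],4) for k in ["time","joint_positions","tool_pos","ee_rot","wrist_force","width"]})
shot("wrist","w1")
E
```

```text
{'time': np.float64(2.15), 'joint_positions': array([-6.4790e-01,  6.1000e-03,  1.2795e+00,  1.7000e-03,  1.8566e+00,
       -2.2027e+00]), 'tool_pos': array([ 0.4415, -0.2625,  0.3029]), 'ee_rot': array([-1.5713, -0.0017,  1.5553]), 'wrist_force': array([-1.1553, -0.8265, -0.5912]), 'width': np.float64(0.0005)}
```

View pics/w1.png

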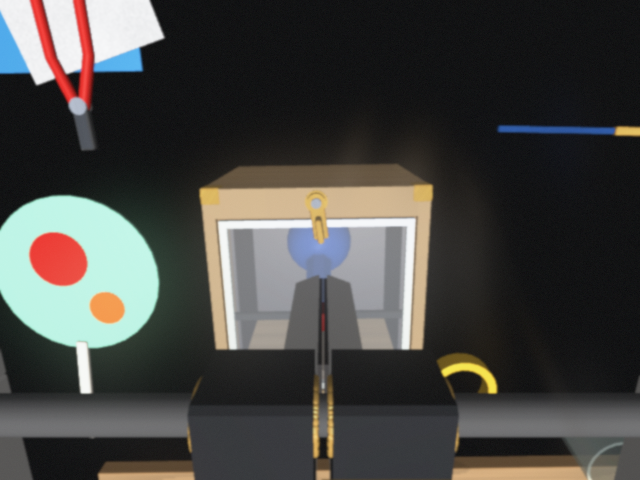

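```bash
python3 - <<'E'
from h import *
im,d,ci=load("w1")
crop(im,190,155,450,355,3,"c4")
for n,p,z in [("pivot",(317,203),.1615),("tip",(321,242),.165)]: print(n,plane(ci,*p,z).round(4))
E
```

```text
pivot [ 0.425  -0.2661  0.1615]
tip [ 0.4557 -0.2635  0.165 ]
```

View pics/c4.png

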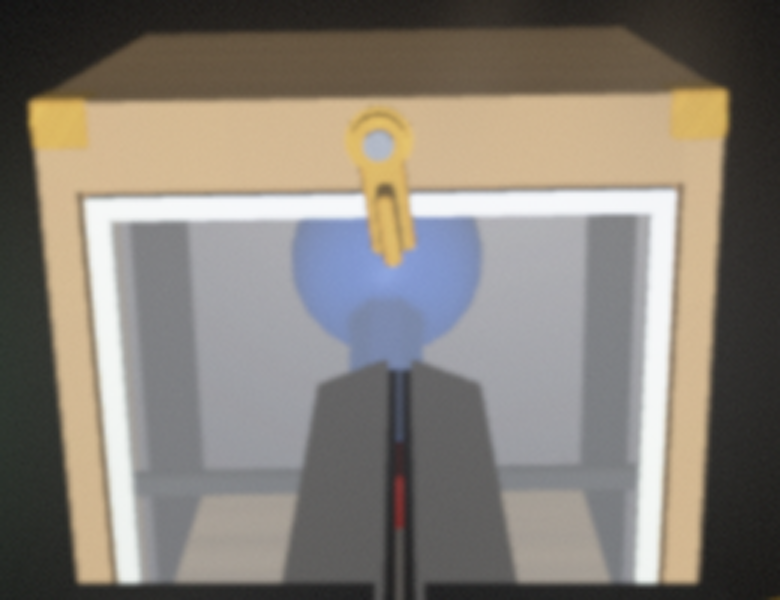

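Emit:
step_arm --commands '[{"xyz": [0.001,-0.008,-0.03],"twist": [0,0,0]},{"xyz": [0.003,-0.016,-0.06],"twist": [0,0,0]},{"xyz": [0.005,-0.024,-0.09],"twist": [0,0,0]},{"xyz": [0.006,-0.03,-0.115],"twist": [0,0,0]},{"xyz": [0.006,-0.03,-0.125],"twist": [0,0,0]},{"xyz": [0.006,-0.03,-0.131],"twist": [0,0,0]},{"xyz": [0.006,-0.03,-0.131],"twist": [0,0,0]}]'

```text
time: 2.78
tool_pos: [0.4451, -0.2945, 0.1716]
ee_rot: [-1.569, -0.002, 1.546]
wrist_force: [-0.2, 0.2, 0.6]
width: 0.0006
```

```bash
python3 - <<'E'
from h import *
from bench import robot
o=robot.get_obs(); print({k:np.round(o[k],4) for k in ["time","joint_positions","tool_pos","ee_rot","wrist_force","width"]})
im,d,ci=shot("wrist","w2"); crop(im,190,105,450,305,3,"c5")
E
```

```text
{'time': np.float64(2.7833), 'joint_positions': array([-6.9090e-01,  6.4500e-02,  1.4778e+00,  2.0000e-04,  1.6016e+00,
       -2.2367e+00]), 'tool_pos': array([ 0.4451, -0.2945,  0.1716]), 'ee_rot': array([-1.5692e+00, -1.5000e-03,  1.5458e+00]), 'wrist_force': array([-0.1976,  0.1563,  0.5989]), 'width': np.float64(0.0006)}
```

View pics/c5.png

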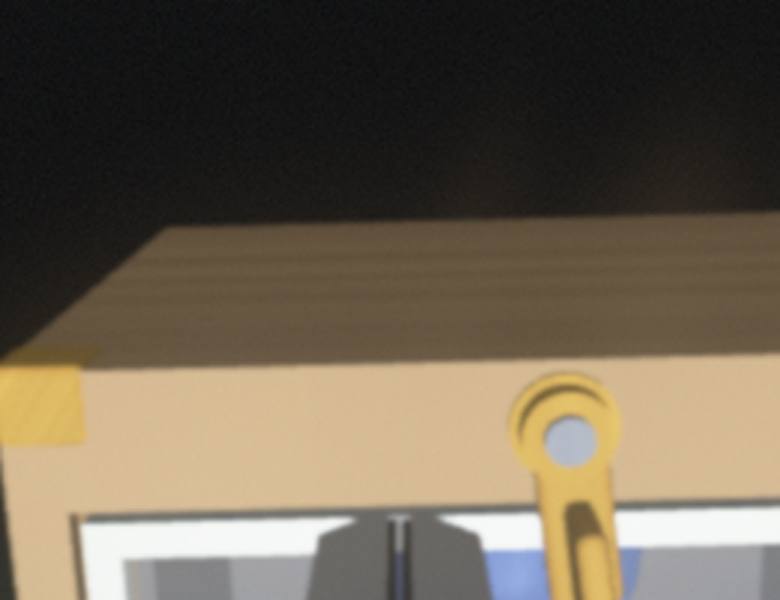

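```bash
python3 - <<'E'
from h import *
im,d,ci=load("w2")
print(plane(ci,380,251.5,.1625), plane(ci,190+393/3,105+595/3,.171))
E
```

```text
[ 0.42487745 -0.26696842  0.1625    ] [ 0.44637909 -0.29499922  0.171     ]
```

Emit:
step_arm --commands '[{"xyz": [0.0,0.009,0],"twist": [0,0,0]},{"xyz": [0.003,0.017,0],"twist": [0,0,0]},{"xyz": [0.005,0.025,0],"twist": [0,0,0]},{"xyz": [0.004,0.032,0],"twist": [0,0,0]},{"xyz": [0.002,0.038,0],"twist": [0,0,0]},{"xyz": [-0.003,0.044,0],"twist": [0,0,0]},{"xyz": [-0.008,0.047,0],"twist": [0,0,0]},{"xyz": [-0.011,0.048,0],"twist": [0,0,0]},{"xyz": [-0.011,0.048,0],"twist": [0,0,0]},{"xyz": [-0.002,0.048,0.01],"twist": [0,0,0]},{"xyz": [0.005,0.045,0.04],"twist": [0,0,0]},{"xyz": [0.01,0.04,0.08],"twist": [0,0,0]}]'

```text
time: 3.83
tool_pos: [0.4534, -0.2526, 0.249]
ee_rot: [-1.562, -0.007, 1.547]
wrist_force: [1.3, 0.1, 0.6]
width: 0.0002
```

```bash
python3 - <<'E'
from h import *
from bench import robot
o=robot.get_obs(); print({k:np.round(o[k],4) for k in ["time","joint_positions","tool_pos","ee_rot","wrist_force","width"]})
im,d,ci=shot("wrist","w3"); crop(im,190,105,450,305,3,"c6")
im,d,ci=shot("scene","s3"); crop(im,190,100,340,250,4,"c7")
E
```

```text
{'time': np.float64(3.8333), 'joint_positions': array([-6.1810e-01,  2.2500e-02,  1.3689e+00,  1.0000e-03,  1.7617e+00,
       -2.1651e+00]), 'tool_pos': array([ 0.4534, -0.2526,  0.249 ]), 'ee_rot': array([-1.5618, -0.0072,  1.5472]), 'wrist_force': array([1.2756, 0.1311, 0.6284]), 'width': np.float64(0.0002)}
```

View pics/c6.png

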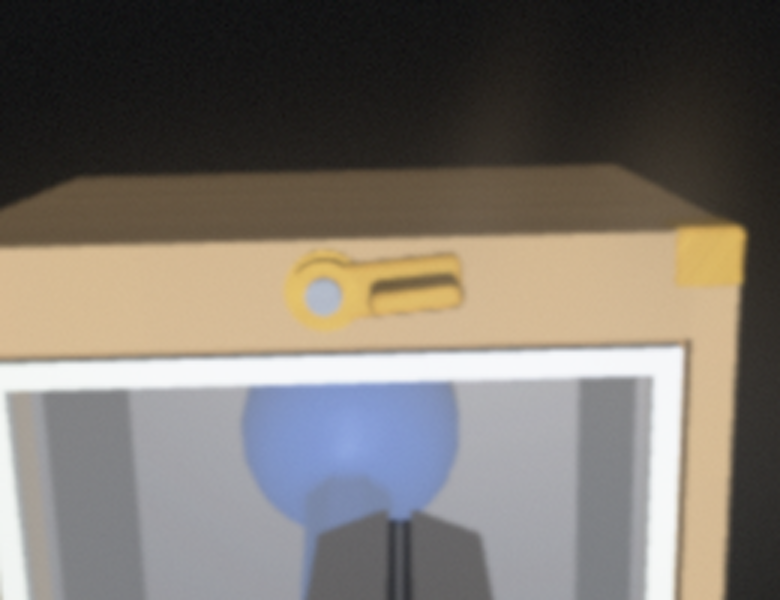

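View pics/c7.png

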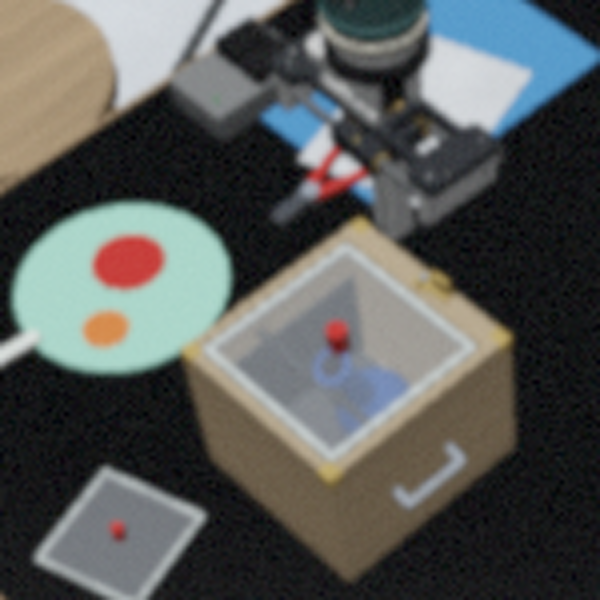

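```bash
python3 - <<'E'
from h import *
im,d,ci=load("w3")
f=lambda x,y:(190+x/3,105+y/3)
a=plane(ci,*f(5,362),.155);b=plane(ci,*f(685,347),.155); print("front cover edge",a,b,np.degrees(np.arctan2(*(b-a)[[1,0]]))-90)
a=plane(ci,*f(0,245),.155);b=plane(ci,*f(742,228),.155); print("outer edge",a,b,np.degrees(np.arctan2(*(b-a)[[1,0]]))-90)
print("pivot",plane(ci,*f(323,295),.1625), "tabend",plane(ci,*f(460,270),.1615))
im,d,ci=load("w1"); g=lambda x,y:(190+x/3,155+y/3)
a=plane(ci,*g(82,197),.155);b=plane(ci,*g(683,188),.155); print("cover corners",a,b,np.degrees(np.arctan2(*(b-a)[[1,0]]))-90, np.linalg.norm(b-a))
im2,d2,c2=shot("side","sd3")
im1,d1,c1=load("s3")
def red(im,box):
    x0,y0,x1,y1=box; h=cv2.cvtColor(im,cv2.COLOR_BGR2HSV)
    m=((h[...,0]<8)|(h[...,0]>172))&(h[...,1]>150)&(h[...,2]>90); mm=np.zeros_like(m); mm[y0:y1,x0:x1]=m[y0:y1,x0:x1]
    ys,xs=np.nonzero(mm); return xs.mean(),ys.mean(),len(xs),xs.min(),xs.max(),ys.min(),ys.max()
r1=red(im1,(255,165,295,205)); r2=red(im2,(355,285,390,320)); print(r1,r2)
print("knob mid",tri([(c1,r1[0],r1[1]),(c2,r2[0],r2[1])]), plane(c1,r1[0],r1[1],.168),plane(c2,r2[0],r2[1],.168))
crop(im2,320,240,480,380,5,"c8")
E
```

```text
front cover edge [ 0.43937125 -0.33886791  0.155     ] [ 0.44009667 -0.18708443  0.155     ] -0.2738323166050236
outer edge [ 0.41317495 -0.33703635  0.155     ] [ 0.41377265 -0.1756559   0.155     ] -0.21220526701850417
pivot [ 0.42463608 -0.26692265  0.1625    ] tabend [ 0.42019586 -0.2374835   0.1615    ]
cover corners [ 0.43933804 -0.34656164  0.155     ] [ 0.43977277 -0.18562063  0.155     ] -0.15476650910571266 0.16094159202785674
(np.float64(273.7368421052632), np.float64(183.52631578947367), 19, np.int64(272), np.int64(275), np.int64(181), np.int64(186)) (np.float64(371.7755102040816), np.float64(302.57142857142856), 49, np.int64(369), np.int64(375), np.int64(298), np.int64(308))
knob mid [ 0.51805326 -0.26747312  0.16965584] [ 0.51753664 -0.26879072  0.168     ] [ 0.51911535 -0.26584969  0.168     ]
```

View pics/c8.png

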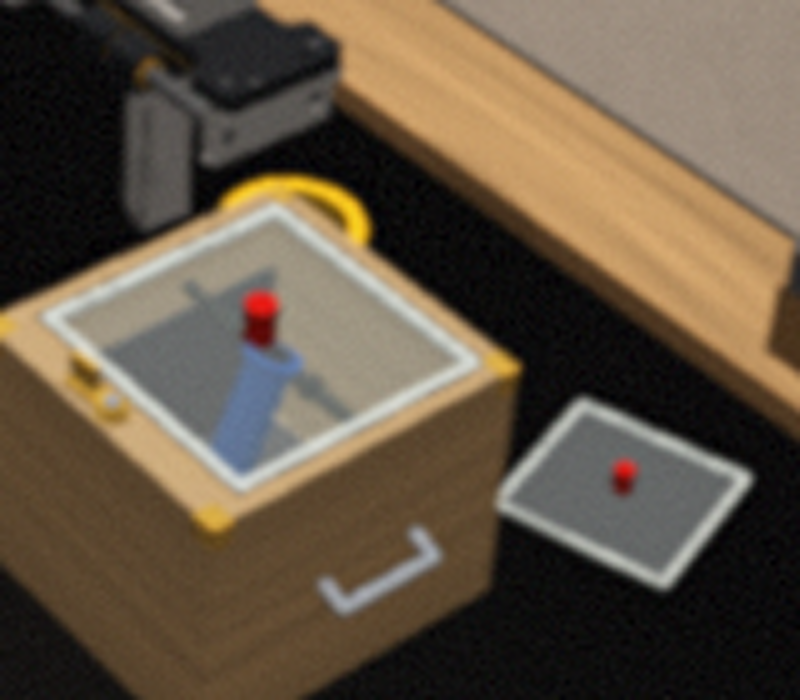

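Emit:
step_arm --commands '[{"xyz": [0.02,-0.004,0],"twist": [0,0,0]},{"xyz": [0.04,-0.008,0],"twist": [0,0,0]},{"xyz": [0.062,-0.012,0],"twist": [0,0,0.5]},{"xyz": [0.062,-0.012,-0.02],"twist": [0,0,1]},{"xyz": [0.062,-0.012,-0.04],"twist": [0,0,1]},{"xyz": [0.062,-0.012,-0.055],"twist": [0,0,1]},{"xyz": [0.062,-0.012,-0.065],"twist": [0,0,1]},{"xyz": [0.062,-0.012,-0.075],"twist": [0,0,1]},{"xyz": [0.062,-0.012,-0.08],"twist": [0,0,1]},{"xyz": [0.062,-0.012,-0.086],"twist": [0,0,1]},{"xyz": [0.062,-0.012,-0.086],"twist": [0,0,1]}]' --fingers 136

```text
time: 4.9
tool_pos: [0.5171, -0.2665, 0.1655]
ee_rot: [-1.57, -0.001, 1.564]
wrist_force: [-0.3, 0.2, -0.7]
width: 0.0438
```

```bash
python3 - <<'E'
from h import *
from bench import robot
o=robot.get_obs(); print({k:np.round(o[k],4) for k in ["time","joint_positions","tool_pos","ee_rot","wrist_force","width"]})
im,d,ci=shot("side","sd4"); crop(im,320,240,480,380,5,"c9")
E
```

```text
{'time': np.float64(4.9), 'joint_positions': array([-5.7340e-01,  1.7270e-01,  1.3703e+00,  2.0000e-04,  1.6003e+00,
       -2.1374e+00]), 'tool_pos': array([ 0.5171, -0.2665,  0.1655]), 'ee_rot': array([-1.5695e+00, -1.0000e-03,  1.5640e+00]), 'wrist_force': array([-0.2667,  0.1796, -0.6766]), 'width': np.float64(0.0438)}
```

View pics/c9.png

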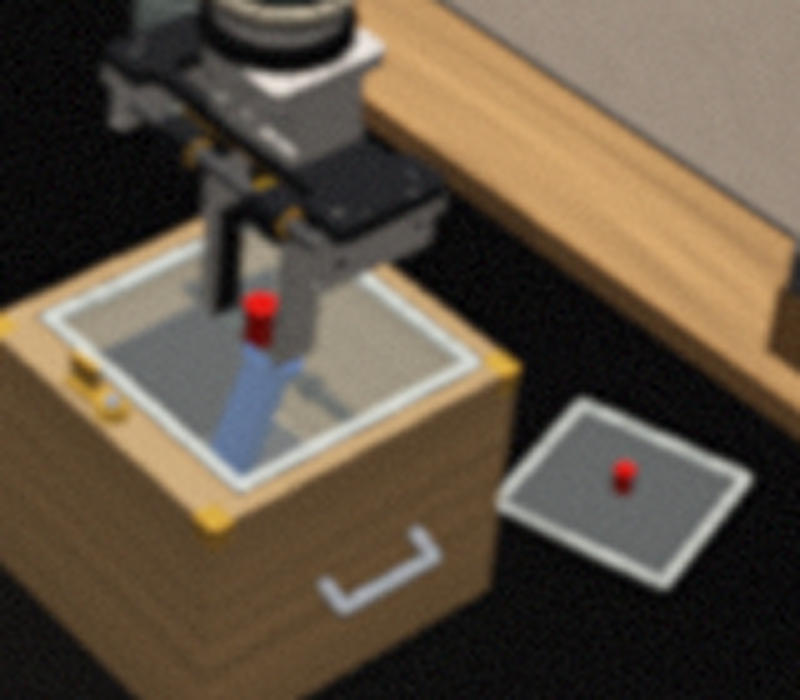

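Emit:
step_arm --commands '[{"xyz": [0,0,0],"twist": [0,0,0]},{"xyz": [0,0,0],"twist": [0,0,0]},{"xyz": [0,0,0],"twist": [0,0,0]},{"xyz": [0,0,0],"twist": [0,0,0]},{"xyz": [0,0,0],"twist": [0,0,0]},{"xyz": [0,0,0],"twist": [0,0,0]},{"xyz": [0,0,0.003],"twist": [0,0,0]},{"xyz": [0,0,0.006],"twist": [0,0,0]},{"xyz": [0,0,0.01],"twist": [0,0,0]},{"xyz": [0,0,0.015],"twist": [0,0,0]},{"xyz": [0,0,0.02],"twist": [0,0,0]},{"xyz": [0,0,0.025],"twist": [0,0,0]}]' --fingers 255

```text
time: 5.95
tool_pos: [0.5177, -0.2668, 0.1921]
ee_rot: [-1.571, 0.0, 1.564]
wrist_force: [1.4, 0.5, -1.4]
width: 0.0172
```

```bash
python3 - <<'E'
from h import *
im,d,ci=shot("side","sd5"); crop(im,320,240,480,380,5,"c10")
E
```

```text
(no output)
```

View pics/c10.png

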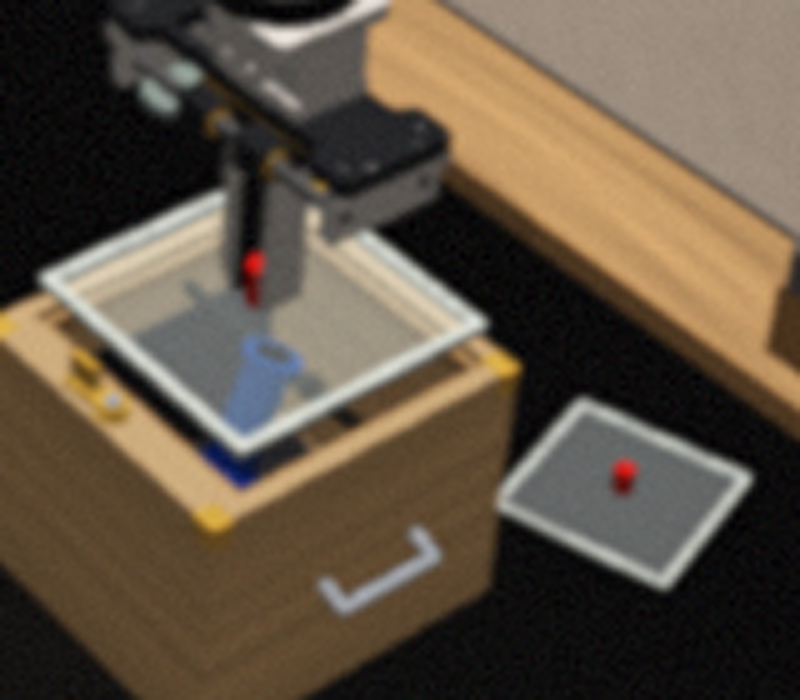

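Emit:
step_arm --commands '[{"xyz": [0,0,0.012],"twist": [0,0,0]},{"xyz": [0,0,0.025],"twist": [0,0,0]},{"xyz": [0,0,0.037],"twist": [0,0,0]},{"xyz": [0.001,0.01,0.045],"twist": [0,0,0]},{"xyz": [0.003,0.025,0.045],"twist": [0,0,0]},{"xyz": [0.005,0.045,0.045],"twist": [0,0,0]},{"xyz": [0.007,0.07,0.045],"twist": [0,0,0]},{"xyz": [0.01,0.095,0.045],"twist": [0,0,0]},{"xyz": [0.012,0.12,0.045],"twist": [0,0,0]},{"xyz": [0.014,0.145,0.045],"twist": [0,0,0]},{"xyz": [0.016,0.17,0.045],"twist": [0,0,0]},{"xyz": [0.018,0.195,0.045],"twist": [0,0,0]}]'

```text
time: 7.0
tool_pos: [0.5351, -0.0689, 0.2362]
ee_rot: [-1.57, -0.001, 1.565]
wrist_force: [-0.0, 0.3, -1.7]
width: 0.0173
```

Emit:
step_arm --commands '[{"xyz": [0.001,0.02,0],"twist": [0,0,0]},{"xyz": [0.002,0.04,0],"twist": [0,0,0]},{"xyz": [0.003,0.052,-0.01],"twist": [0,0,0]},{"xyz": [0.004,0.06,-0.03],"twist": [0,0,0]},{"xyz": [0.004,0.062,-0.055],"twist": [0,0,0]},{"xyz": [0.004,0.062,-0.08],"twist": [0,0,0]},{"xyz": [0.004,0.062,-0.105],"twist": [0,0,0]},{"xyz": [0.004,0.062,-0.13],"twist": [0,0,0]},{"xyz": [0.004,0.062,-0.15],"twist": [0,0,0]},{"xyz": [0.004,0.062,-0.165],"twist": [0,0,0]},{"xyz": [0.004,0.062,-0.18],"twist": [0,0,0]},{"xyz": [0.004,0.062,-0.19],"twist": [0,0,0]}]'

```text
time: 8.0
tool_pos: [0.5377, -0.009, 0.0436]
ee_rot: [-1.567, -0.001, 1.564]
wrist_force: [0.4, -0.3, -1.1]
width: 0.0172
```

```bash
python3 - <<'E'
from h import *
from bench import robot
o=robot.get_obs(); print({k:np.round(o[k],4) for k in ["time","joint_positions","tool_pos","ee_rot","wrist_force","width"]})
im,d,ci=shot("scene","s6"); cv2.imwrite("pics/s6b.png",im)
E
```

```text
{'time': np.float64(8.0), 'joint_positions': array([-1.2220e-01,  1.5980e-01,  1.6360e+00,  2.0000e-04,  1.3499e+00,
       -1.6868e+00]), 'tool_pos': array([ 0.5377, -0.009 ,  0.0436]), 'ee_rot': array([-1.5667e+00, -7.0000e-04,  1.5645e+00]), 'wrist_force': array([ 0.4069, -0.2798, -1.0699]), 'width': np.float64(0.0172)}
```

View pics/s6b.png

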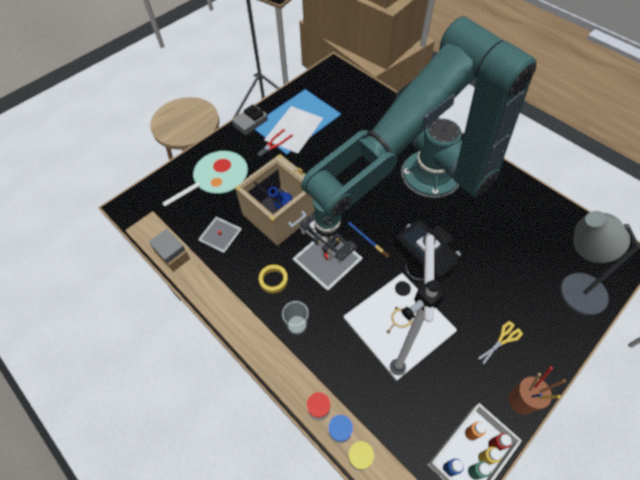

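Emit:
step_arm --commands '[{"xyz": [0,0,-0.008],"twist": [0,0,0]},{"xyz": [0,0,-0.014],"twist": [0,0,0]},{"xyz": [0,0,-0.019],"twist": [0,0,0]},{"xyz": [0,0,-0.023],"twist": [0,0,0]},{"xyz": [0,0,-0.026],"twist": [0,0,0]},{"xyz": [0,0,-0.028],"twist": [0,0,0]},{"xyz": [0,0,-0.029],"twist": [0,0,0]},{"xyz": [0,0,-0.03],"twist": [0,0,0]},{"xyz": [0,0,-0.03],"twist": [0,0,0]}]'

```text
time: 8.8
tool_pos: [0.5398, -0.0098, 0.0171]
ee_rot: [-1.571, -0.0, 1.564]
wrist_force: [-2.0, 0.5, 0.8]
width: 0.0169
```

Emit:
step_arm --commands '[{"xyz": [0,0,-0.001],"twist": [0,0,0]},{"xyz": [0,0,-0.0015],"twist": [0,0,0]},{"xyz": [0,0,-0.0015],"twist": [0,0,0]}]'

```text
time: 9.05
tool_pos: [0.5399, -0.0098, 0.0171]
ee_rot: [-1.572, 0.0, 1.564]
wrist_force: [-4.5, -0.1, 8.7]
width: 0.0172
```

Emit:
step_arm --commands '[{"xyz": [0,0,0.0015],"twist": [0,0,0]},{"xyz": [0,0,0.0015],"twist": [0,0,0]},{"xyz": [0,0,0.0015],"twist": [0,0,0]},{"xyz": [0,0,0.0015],"twist": [0,0,0]},{"xyz": [0,0,0.0015],"twist": [0,0,0]}]' --fingers 136

```text
time: 9.47
tool_pos: [0.5396, -0.0098, 0.0162]
ee_rot: [-1.571, -0.0, 1.564]
wrist_force: [0.3, 0.1, 0.5]
width: 0.0433
```

Emit:
step_arm --commands '[{"xyz": [0,0,0.01],"twist": [0,0,0]},{"xyz": [0,0,0.03],"twist": [0,0,0]},{"xyz": [0,0,0.06],"twist": [0,0,0]},{"xyz": [0,0,0.1],"twist": [0,0,0]},{"xyz": [0,0,0.14],"twist": [0,0,0]},{"xyz": [0,0,0.18],"twist": [0,0,0]},{"xyz": [0,0,0.22],"twist": [0,0,0]},{"xyz": [-0.01,-0.03,0.25],"twist": [0,0,0]},{"xyz": [-0.03,-0.06,0.27],"twist": [0,0,0]},{"xyz": [-0.06,-0.095,0.28],"twist": [0,0,0]},{"xyz": [-0.09,-0.13,0.28],"twist": [0,0,0]},{"xyz": [-0.12,-0.165,0.28],"twist": [0,0,0]}]'

```text
time: 10.47
tool_pos: [0.4289, -0.1641, 0.2986]
ee_rot: [-1.574, 0.002, 1.565]
wrist_force: [0.3, -1.5, -0.9]
width: 0.0442
```

```bash
python3 - <<'E'
from h import *
from bench import robot
o=robot.get_obs(); print({k:np.round(o[k],4) for k in ["time","joint_positions","tool_pos","ee_rot","wrist_force","width"]})
im,d,ci=shot("scene","s7"); crop(im,210,130,380,310,4,"c11")
im,d,ci=shot("side","sd7"); crop(im,300,200,460,360,5,"c12")
E
```

```text
{'time': np.float64(10.4667), 'joint_positions': array([-4.8900e-01, -1.1980e-01,  1.4075e+00, -1.0000e-04,  1.8500e+00,
       -2.0542e+00]), 'tool_pos': array([ 0.4289, -0.1641,  0.2986]), 'ee_rot': array([-1.5742,  0.0018,  1.5652]), 'wrist_force': array([ 0.3023, -1.5302, -0.8642]), 'width': np.float64(0.0442)}
```

View pics/c11.png

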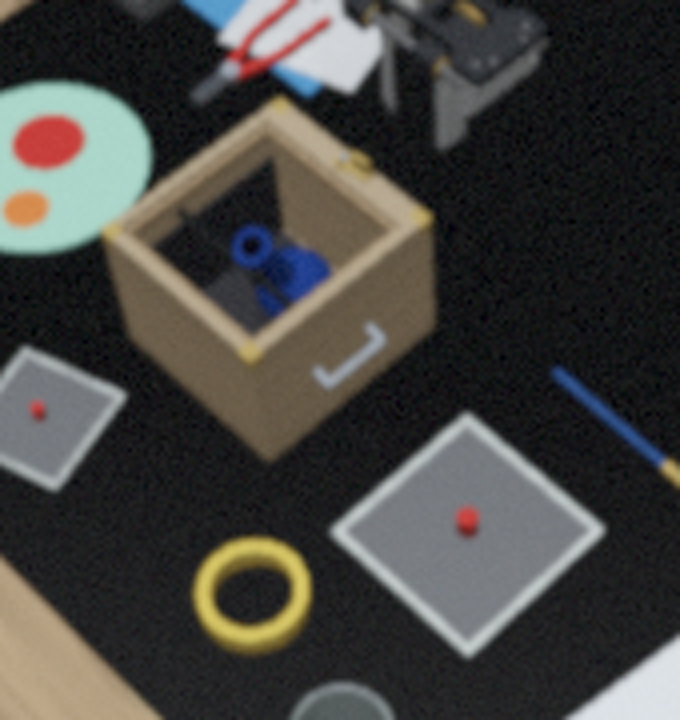

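View pics/c12.png

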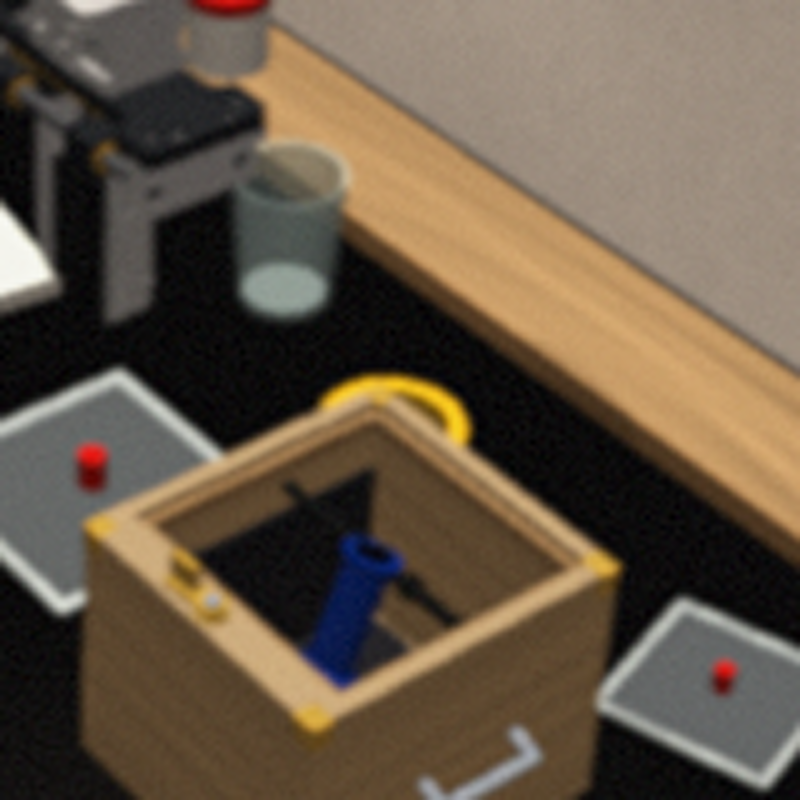

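```bash
cat > data.py <<'E'
import numpy as np
Q=np.array([[-1.3141,.0879,1.3722,0,1.6836],[-.6479,.0061,1.2795,.0017,1.8566],[-.6909,.0645,1.4778,0,1.6016],[-.6181,.0225,1.3689,.001,1.7617],[-.5734,.1727,1.3703,0,1.6003],[-.1222,.1598,1.636,0,1.3499],[-.489,-.1198,1.4075,0,1.85]])
T=np.array([[.1935,-.5143,.2123],[.4415,-.2625,.3029],[.4451,-.2945,.1716],[.4534,-.2526,.249],[.5171,-.2665,.1655],[.5377,-.009,.0436],[.4289,-.1641,.2986]])
E
python3 - <<'E'
from h import *
from data import *
c,s=np.cos(Q[:,0]),np.sin(Q[:,0])
r=c*T[:,0]+s*T[:,1]; lat=-s*T[:,0]+c*T[:,1]
print("lat",lat)
phi=Q[:,1]+Q[:,2]
n=len(r)
A=np.zeros((2*n,6));b=np.r_[r,T[:,2]]
A[:n,0]=1;A[:n,1]=np.sin(Q[:,1]);A[:n,2]=np.sin(phi);A[:n,4]=np.cos(phi)
A[n:,3]=1;A[n:,1]=np.cos(Q[:,1]);A[n:,2]=np.cos(phi);A[n:,4]=-np.sin(phi); 
A[:n,5]=np.sin(phi+Q[:,4]);A[n:,5]=0
x,res,rk,sv=np.linalg.lstsq(A[:,:5],b,rcond=None); print("a,L1,L2,d1-D,e",x.round(4),rk,(A[:,:5]@x-b).round(4))
_,_,c1=load("s7");_,_,c2=load("sd7")
l=tri([(c1,273,191.25),(c2,374.4,311)]);print("lip",l, plane(c1,273,191.25,.141),plane(c2,374.4,311,.141))
E
```

```text
lat [0.05658595 0.05714598 0.05666839 0.05687555 0.05664594 0.05661064
 0.05660493]
a,L1,L2,d1-D,e [-4.000e-04  4.421e-01  4.998e-01 -1.841e-01  9.980e-02] 5 [-0.0004 -0.0005 -0.0002  0.0032 -0.001   0.0001 -0.0012  0.     -0.
 -0.     -0.0001  0.0001  0.      0.    ]
lip [ 0.5271967  -0.26770022  0.13729913] [ 0.52814753 -0.26469851  0.141     ] [ 0.52503088 -0.27132678  0.141     ]
```

Emit:
step_arm --commands '[{"xyz": [0,-0.02,0],"twist": [0,-4,0]},{"xyz": [0,-0.04,0],"twist": [0,-9,0]},{"xyz": [0,-0.06,0],"twist": [0,-14,0]},{"xyz": [0.005,-0.08,-0.005],"twist": [0,-19,0]},{"xyz": [0.01,-0.09,-0.015],"twist": [0,-23,0]},{"xyz": [0.02,-0.092,-0.027],"twist": [0,-25,0]},{"xyz": [0.02,-0.092,-0.027],"twist": [0,-25,0]},{"xyz": [0.02,-0.092,-0.027],"twist": [0,-25,0]}]'

```text
time: 11.23
tool_pos: [0.4495, -0.2542, 0.2688]
ee_rot: [-2.005, -0.005, 1.565]
wrist_force: [0.4, -0.1, 0.1]
width: 0.0442
```

```bash
python3 - <<'E'
from h import *
from bench import robot
o=robot.get_obs(); print({k:np.round(o[k],4) for k in ["time","joint_positions","tool_pos","ee_rot","wrist_force","width"]})
im,d,ci=shot("wrist","w8"); 
im,d,ci=shot("side","sd8")
E
```

```text
{'time': np.float64(11.2333), 'joint_positions': array([-0.8385, -0.2616,  1.6468,  0.3217,  1.4629, -2.3898]), 'tool_pos': array([ 0.4495, -0.2542,  0.2688]), 'ee_rot': array([-2.0052, -0.0049,  1.5651]), 'wrist_force': array([ 0.351 , -0.1366,  0.1241]), 'width': np.float64(0.0442)}
```

View pics/w8.png

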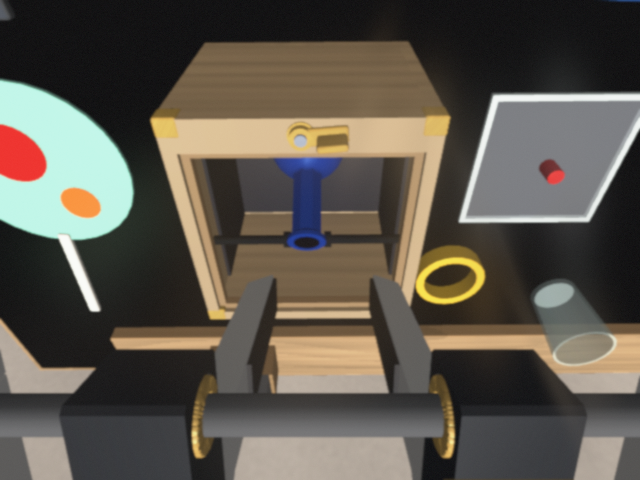

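View pics/sd8.png

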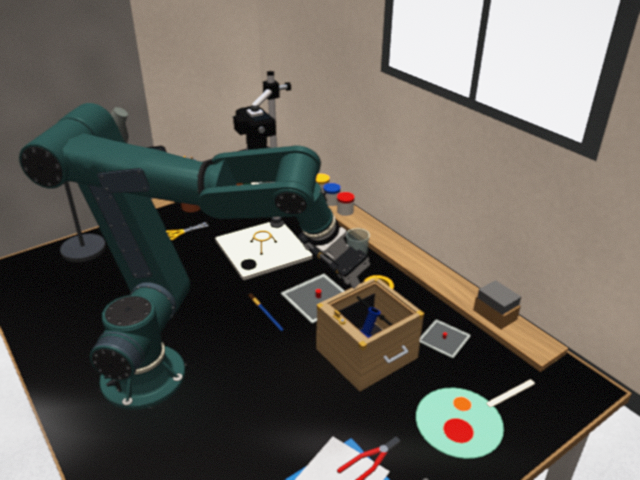

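Emit:
step_arm --commands '[{"xyz": [0,0,0],"twist": [0,0,0]},{"xyz": [0,0,0],"twist": [0,0,0]}]'

```text
time: 11.5
tool_pos: [0.4505, -0.2547, 0.2708]
ee_rot: [-2.008, -0.002, 1.566]
wrist_force: [-0.3, 0.8, -0.0]
width: 0.0437
```

```bash
python3 - <<'E'
from h import *
from bench import robot
o=robot.get_obs(); print({k:np.round(o[k],4) for k in ["time","joint_positions","qvel","tool_pos","ee_rot","wrist_force","width"]})
im,d,ci=shot("wrist","w9"); crop(im,140,20,460,260,2.5,"c13")
E
```

```text
{'time': np.float64(11.5), 'joint_positions': array([-0.8377, -0.2621,  1.6441,  0.3218,  1.4618, -2.3905]), 'qvel': array([-0.0043,  0.0013,  0.0077,  0.0001, -0.0038, -0.0014]), 'tool_pos': array([ 0.4505, -0.2547,  0.2708]), 'ee_rot': array([-2.0082e+00, -1.6000e-03,  1.5663e+00]), 'wrist_force': array([-0.2549,  0.7959, -0.0054]), 'width': np.float64(0.0437)}
```

View pics/c13.png

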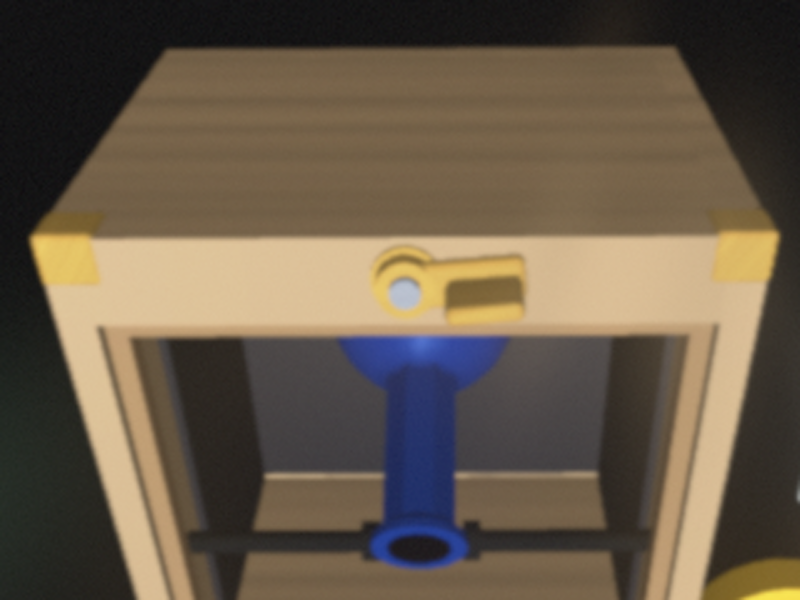

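```bash
python3 - <<'E'
from h import *
_,_,cw=load("w9");_,_,c1=load("s7");_,_,c2=load("sd7")
f=lambda x,y:(140+x/2.5,20+y/2.5)
lw=f(418.5,543)
print("lip 3",tri([(cw,*lw),(c1,273,191.25),(c2,374.4,311)]),"w+scene",tri([(cw,*lw),(c1,273,191.25)]),"w+side",tri([(cw,*lw),(c2,374.4,311)]))
print(plane(cw,*lw,.138))
a=plane(cw,*f(35,236),.155);b=plane(cw,*f(778,233),.155);print("outer edge",a,b,np.degrees(np.arctan2(*(b-a)[[1,0]]))-90)
a=plane(cw,*f(100,326),.155);b=plane(cw,*f(718,324),.155);print("inner edge",a,b,np.degrees(np.arctan2(*(b-a)[[1,0]]))-90)
print("pivot",plane(cw,*f(405,293),.163))
print("rail L,R",plane(cw,*f(200,542),.124),plane(cw,*f(640,540),.124), "collars",plane(cw,*f(372,541),.124),plane(cw,*f(472,539),.124))
# neck axis lines: at mid-neck z~.105
print("neck y",plane(cw,*f(420,440),.105), "L/R",plane(cw,*f(387,440),.105),plane(cw,*f(454,440),.105))
E
```

```text
lip 3 [ 0.52770469 -0.26747613  0.13798168] w+scene [ 0.52749422 -0.26672892  0.13913746] w+side [ 0.5290419  -0.26753441  0.13699046]
[ 0.52904486 -0.26744925  0.138     ]
outer edge [ 0.41300163 -0.357148    0.155     ] [ 0.41360016 -0.17557546  0.155     ] -0.18886614846654481
inner edge [ 0.43784571 -0.34711061  0.155     ] [ 0.4385182  -0.18620676  0.155     ] -0.23946578879419178
pivot [ 0.42480354 -0.26689397  0.163     ]
rail L,R [ 0.54031293 -0.34442293  0.124     ] [ 0.54070375 -0.19088104  0.124     ] collars [ 0.54036426 -0.28438515  0.124     ] [ 0.53973535 -0.2494983   0.124     ]
neck y [ 0.51095188 -0.26721937  0.105     ] L/R [ 0.51085877 -0.2785663   0.105     ] [ 0.51104783 -0.25552627  0.105     ]
```

Emit:
step_arm --commands '[{"xyz": [0.008,-0.004,-0.025],"twist": [0,0,0]},{"xyz": [0.018,-0.009,-0.05],"twist": [0,0,0]},{"xyz": [0.027,-0.012,-0.075],"twist": [0,0,0]},{"xyz": [0.032,-0.012,-0.091],"twist": [0,0,0]},{"xyz": [0.036,-0.012,-0.1],"twist": [0,0,0]},{"xyz": [0.041,-0.012,-0.11],"twist": [0,0,0]},{"xyz": [0.045,-0.012,-0.12],"twist": [0,0,0]},{"xyz": [0.05,-0.012,-0.13],"twist": [0,0,0]},{"xyz": [0.05,-0.012,-0.13],"twist": [0,0,0]}]'

```text
time: 12.3
tool_pos: [0.4997, -0.2663, 0.1374]
ee_rot: [-2.005, -0.005, 1.565]
wrist_force: [0.3, 0.5, 0.1]
width: 0.0441
```

```bash
python3 - <<'E'
from h import *
from bench import robot
o=robot.get_obs(); print({k:np.round(o[k],4) for k in ["time","joint_positions","tool_pos","ee_rot","wrist_force","width"]})
im,d,ci=shot("wrist","w10")
im,d,ci=shot("side","sd10"); crop(im,280,180,440,340,4,"c14")
E
```

```text
{'time': np.float64(12.3), 'joint_positions': array([-0.7717, -0.1025,  1.7752,  0.3262,  1.1694, -2.4189]), 'tool_pos': array([ 0.4997, -0.2663,  0.1374]), 'ee_rot': array([-2.005 , -0.0049,  1.5654]), 'wrist_force': array([0.2779, 0.5007, 0.1099]), 'width': np.float64(0.0441)}
```

View pics/w10.png

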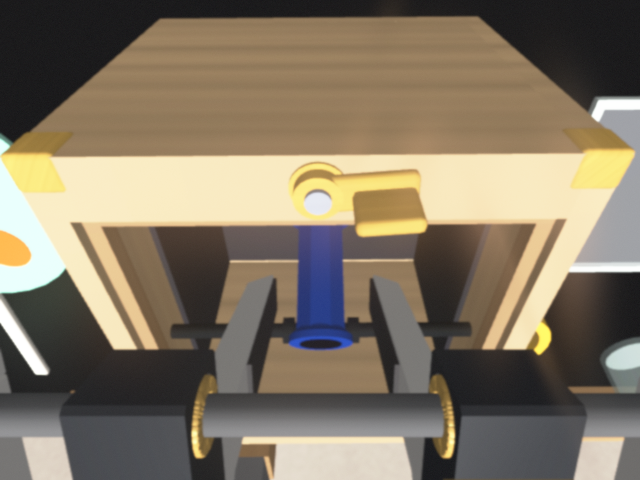

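View pics/c14.png

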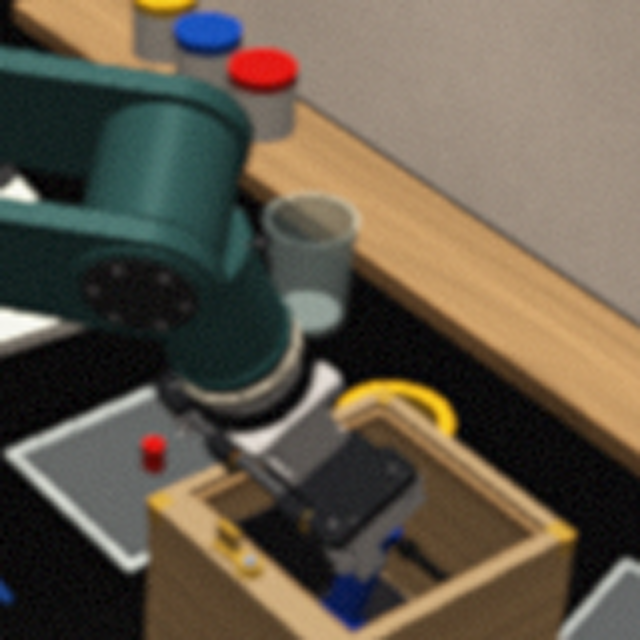

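Emit:
step_arm --commands '[{"xyz": [0.004,0,-0.008],"twist": [0,0,0]},{"xyz": [0.008,0,-0.016],"twist": [0,0,0]},{"xyz": [0.012,0,-0.024],"twist": [0,0,0]},{"xyz": [0.016,0,-0.031],"twist": [0,0,0]},{"xyz": [0.019,0,-0.036],"twist": [0,0,0]},{"xyz": [0.021,0,-0.039],"twist": [0,0,0]},{"xyz": [0.021,0,-0.039],"twist": [0,0,0]},{"xyz": [0.021,0,-0.039],"twist": [0,0,0]}]'

```text
time: 13.07
tool_pos: [0.5208, -0.2669, 0.1002]
ee_rot: [-2.007, -0.003, 1.565]
wrist_force: [-0.8, -0.8, 0.2]
width: 0.044
```

```bash
python3 - <<'E'
from h import *
from bench import robot
o=robot.get_obs(); print({k:np.round(o[k],4) for k in ["time","joint_positions","tool_pos","ee_rot","wrist_force","width"]})
im,d,ci=shot("wrist","w11")
im,d,ci=shot("side","sd11"); crop(im,280,200,440,360,4,"c15")
im,d,ci=shot("scene","s11"); crop(im,210,110,360,260,4,"c16")
E
```

```text
{'time': np.float64(13.0667), 'joint_positions': array([-0.7405, -0.0335,  1.7887,  0.3296,  1.0789, -2.4162]), 'tool_pos': array([ 0.5208, -0.2669,  0.1002]), 'ee_rot': array([-2.0068, -0.0032,  1.5649]), 'wrist_force': array([-0.8182, -0.8036,  0.2439]), 'width': np.float64(0.044)}
```

View pics/w11.png

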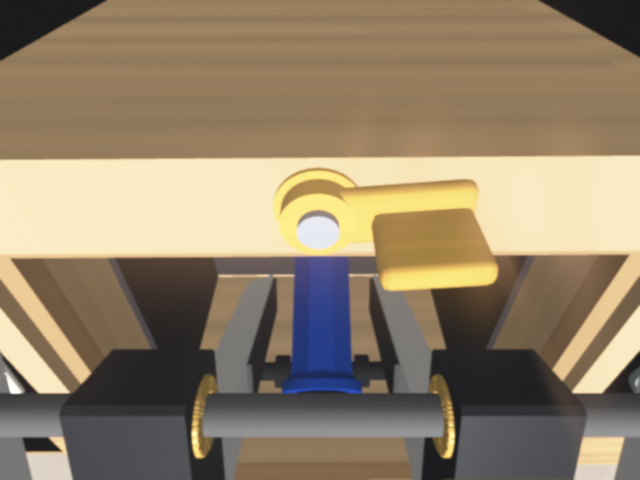

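View pics/c15.png

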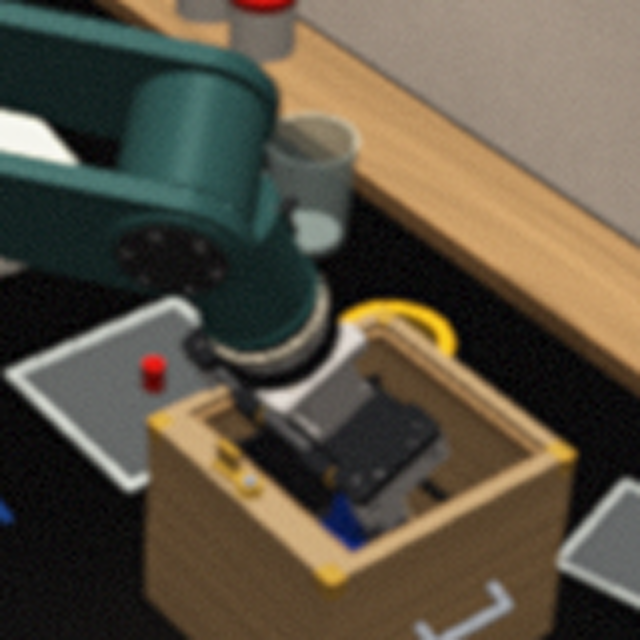

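View pics/c16.png

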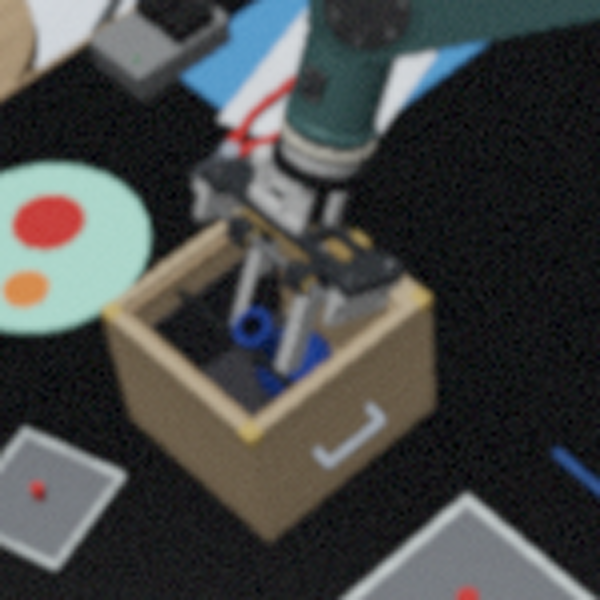

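Emit:
step_arm --commands '[{"xyz": [0,0,0],"twist": [0,0,0]},{"xyz": [0,0,0],"twist": [0,0,0]},{"xyz": [0,0,0],"twist": [0,0,0]},{"xyz": [0,0,0],"twist": [0,0,0]},{"xyz": [0,0,0],"twist": [0,0,0]},{"xyz": [0,0,0],"twist": [0,0,0]},{"xyz": [0,0,0],"twist": [0,0,0]}]' --fingers 255

```text
time: 13.8
tool_pos: [0.5208, -0.2673, 0.1007]
ee_rot: [-2.007, -0.002, 1.565]
wrist_force: [-0.4, -0.8, 0.7]
width: 0.0234
```

```bash
python3 - <<'E'
from h import *
from bench import robot
o=robot.get_obs(); print({k:np.round(o[k],4) for k in ["time","tool_pos","ee_rot","wrist_force","wrist_torque","width"]})
im,d,ci=shot("wrist","w12")
E
```

```text
{'time': np.float64(13.8), 'tool_pos': array([ 0.5208, -0.2673,  0.1007]), 'ee_rot': array([-2.0074, -0.0022,  1.5646]), 'wrist_force': array([-0.4377, -0.81  ,  0.6929]), 'wrist_torque': array([-0.0253,  0.1238,  0.0218]), 'width': np.float64(0.0234)}
```

View pics/w12.png

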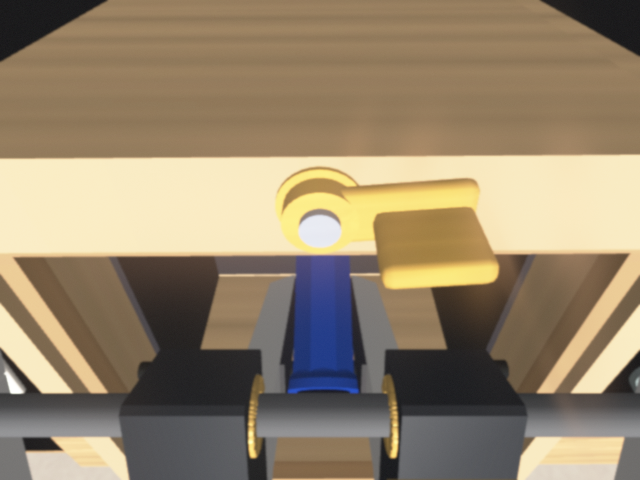

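Emit:
step_arm --commands '[{"xyz": [0,0,0.002],"twist": [0,0,0]},{"xyz": [0,0,0.005],"twist": [0,0,0]},{"xyz": [0,0,0.009],"twist": [0,0,0]},{"xyz": [0,0,0.014],"twist": [0,0,0]},{"xyz": [0,0,0.02],"twist": [0,0,0]},{"xyz": [0,0,0.027],"twist": [0,0,0]},{"xyz": [0,0,0.034],"twist": [0,0,0]},{"xyz": [0,0,0.041],"twist": [0,0,0]},{"xyz": [0,0,0.048],"twist": [0,0,0]},{"xyz": [0,0,0.054],"twist": [0,0,0]},{"xyz": [0,0,0.058],"twist": [0,0,0]},{"xyz": [0,0,0.06],"twist": [0,0,0]}]'

```text
time: 14.85
tool_pos: [0.521, -0.2673, 0.1616]
ee_rot: [-2.008, -0.002, 1.565]
wrist_force: [0.2, 0.9, -1.6]
width: 0.0237
```

```bash
python3 - <<'E'
from h import *
from bench import robot
o=robot.get_obs(); print({k:np.round(o[k],4) for k in ["time","joint_positions","tool_pos","ee_rot","wrist_force","wrist_torque","width"]})
im,d,ci=shot("wrist","w13"); crop(im,200,180,440,400,3,"c18")
im,d,ci=shot("scene","s13"); crop(im,210,110,360,260,4,"c17")
E
```

```text
{'time': np.float64(14.85), 'joint_positions': array([-0.7407, -0.08  ,  1.7062,  0.3112,  1.1995, -2.3722]), 'tool_pos': array([ 0.521 , -0.2673,  0.1616]), 'ee_rot': array([-2.0083e+00, -2.0000e-03,  1.5647e+00]), 'wrist_force': array([ 0.2425,  0.8962, -1.6219]), 'wrist_torque': array([0.0984, 0.1048, 0.0036]), 'width': np.float64(0.0237)}
```

View pics/c18.png

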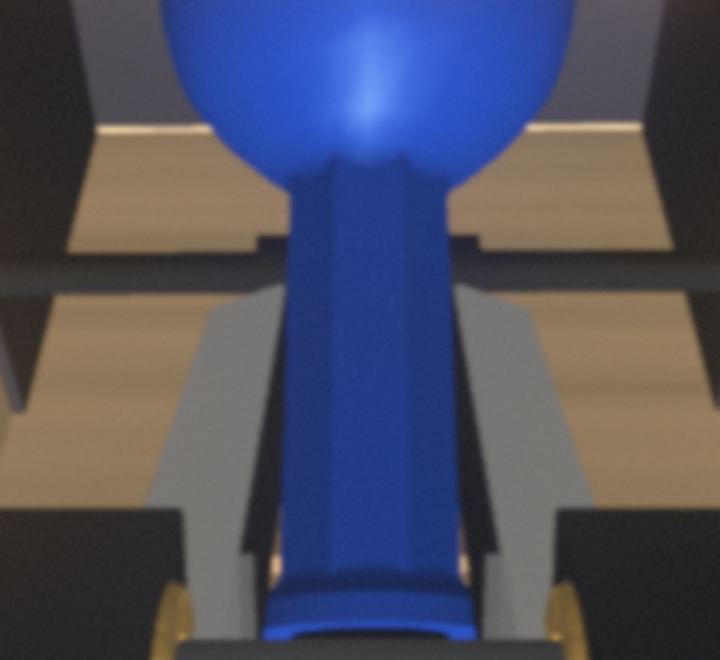

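View pics/c17.png

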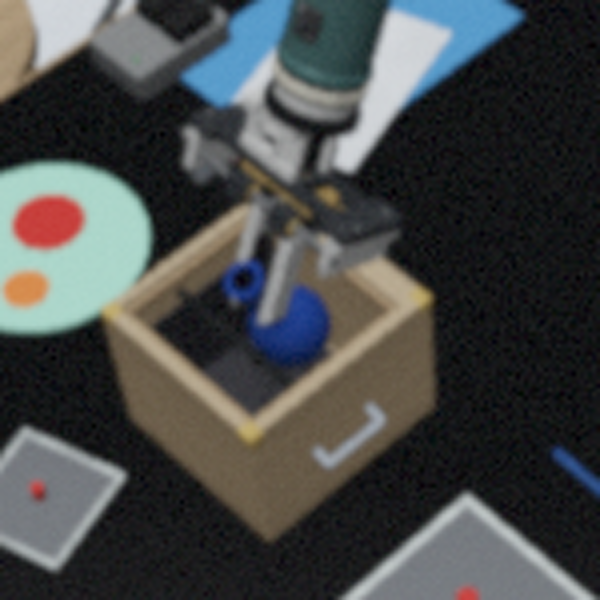

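```bash
cat > kin.py <<'E'
import numpy as np
from scipy.spatial.transform import Rotation as Ro
from scipy.optimize import least_squares
Rz=lambda a:Ro.from_euler('z',a).as_matrix(); Ry=lambda a:Ro.from_euler('y',a).as_matrix()
L1,L2,e,lat,zc=.4421,.4998,.0998,.0567,-.1841
P=dict(D=.35,s4=1,s6=-1)
def fk(q,D=None,s4=None,s6=None):
    D=P['D'] if D is None else D; s4=P['s4'] if s4 is None else s4; s6=P['s6'] if s6 is None else s6
    phi=q[1]+q[2]; B=Rz(q[0])
    W=B@(np.array([0,lat,zc+D])+L1*np.array([np.sin(q[1]),0,np.cos(q[1])])+L2*np.array([np.sin(phi),0,np.cos(phi)])+e*np.array([np.cos(phi),0,-np.sin(phi)]))
    R=B@Ry(phi)@Rz(s4*q[3])@Ry(q[4])@Rz(s6*q[5])  # z = approach
    return W+D*R[:,2],R,W
# tool frame: y=approach
LO=np.array([-3.1,-.76,.27,-1.08,.17,-2.57]);HI=np.array([3.1,2.03,2.55,4.22,2.65,2.57])
E
python3 - <<'E'
from kin import *
S=[([-0.8377,-0.2621,1.6441,0.3218,1.4618,-2.3905],[.4505,-.2547,.2708],[-2.0082,-.0016,1.5663]),
([-0.7407,-0.08,1.7062,0.3112,1.1995,-2.3722],[.521,-.2673,.1616],[-2.0083,-.002,1.5647]),
([-.6479,.0061,1.2795,.0017,1.8566,-2.2027],[.4415,-.2625,.3029],[-1.5713,-.0017,1.5553])]
for s4 in (1,-1):
  for s6 in (1,-1):
    r=least_squares(lambda p:np.concatenate([fk(q,p[0],s4,s6)[0]-T for q,T,_ in S]),[.3])
    print(s4,s6,r.x,np.sqrt(r.cost))
    for q,T,E in S:
        R=fk(q,r.x[0],s4,s6)[1]; Rt=Ro.from_euler('xyz',E).as_matrix()
        print((R.T@Rt).round(2).tolist())
E
```

```text
1 1 [0.34070487] 0.0009264317307190762
[[-1.0, -0.0, 0.0], [0.0, -0.0, 1.0], [-0.0, 1.0, 0.0]]
[[-1.0, 0.0, 0.0], [0.0, -0.0, 1.0], [0.0, 1.0, 0.0]]
[[-1.0, -0.0, 0.0], [0.0, -0.0, 1.0], [-0.0, 1.0, 0.0]]
1 -1 [0.34070487] 0.0009264317307190762
[[-0.07, 0.0, -1.0], [-1.0, -0.0, 0.07], [-0.0, 1.0, 0.0]]
[[-0.03, 0.0, -1.0], [-1.0, 0.0, 0.03], [0.0, 1.0, 0.0]]
[[0.3, 0.0, -0.95], [-0.95, -0.0, -0.3], [-0.0, 1.0, 0.0]]
-1 1 [0.01310162] 0.14774063059111453
[[-0.91, -0.39, -0.16], [0.03, -0.45, 0.89], [-0.42, 0.8, 0.42]]
[[-0.9, -0.33, -0.29], [-0.13, -0.43, 0.89], [-0.42, 0.84, 0.35]]
[[-1.0, -0.0, 0.0], [0.0, -0.0, 1.0], [-0.0, 1.0, 0.0]]
-1 -1 [0.01310162] 0.14774063059111453
[[-0.1, 0.42, -0.9], [-0.9, -0.42, -0.1], [-0.42, 0.8, 0.42]]
[[0.1, 0.42, -0.9], [-0.9, -0.35, -0.26], [-0.42, 0.84, 0.35]]
[[0.3, 0.0, -0.95], [-0.95, -0.0, -0.3], [-0.0, 1.0, 0.0]]
```

```bash
cat >> kin.py <<'E'
P.update(D=.3407,s4=1,s6=1)
M=np.array([[-1.,0,0],[0,0,1],[0,1,0]])
def tool(q): p,R,W=fk(q); return p,R@M
def ik(T,R,q0):
    def f(q):
        p,r=tool(q); return np.r_[(p-T)*10,Ro.from_matrix(r.T@R).as_rotvec()]
    s=least_squares(f,np.clip(q0,LO+.01,HI-.01),bounds=(LO,HI)); return s.x,np.sqrt(s.cost)
def toolR(az,tilt):  # approach azimuth, tilt of the tool's back from vertical (deg); camera on the underside
    return Rz(np.radians(az))@Ry(-np.radians(tilt))@Rz(np.pi/2)@Ro.from_euler('x',-np.pi/2).as_matrix()
E
python3 - <<'E'
from kin import *
from h import *
q=np.array([-0.7407,-0.08,1.7062,0.3112,1.1995,-2.3722])
print(Ro.from_matrix(toolR(0,25)).as_euler('xyz'))
ring=np.array([.538,.298,0])
for az in (-8,5,15,29):
  for tilt in (47,55):
    for up in (.0,.06):
      R=toolR(az,tilt); gr=ring+[0,0,.049+.105+up]; T=gr+R[:,1]*.011
      x,c=ik(T,R,[.5,0,1.8,.3,1.2,-1.5]); print(az,tilt,up,T.round(3),x.round(2),round(c,4),"W",fk(x)[2].round(3))
_,_,c1=load("s7");_,_,c2=load("sd8")
im1,_,_=load("s7");im2,_,_=load("sd8")
crop(im1,370,280,440,350,8,"c19"); crop(im2,225,210,305,290,8,"c20")
E
```

```text
[-2.00712864  0.          1.57079633]
-8 47 0.0 [0.546 0.297 0.146] [ 0.71 -0.04  1.86 -0.79  0.88 -0.34] 0.0 W [0.299 0.332 0.379]
-8 47 0.06 [0.546 0.297 0.206] [ 0.71 -0.09  1.78 -0.72  0.98 -0.45] 0.0 W [0.299 0.332 0.439]
-8 55 0.0 [0.547 0.297 0.148] [ 0.76 -0.03  1.93 -1.04  0.84 -0.1 ] 0.0 W [0.271 0.336 0.343]
-8 55 0.06 [0.547 0.297 0.208] [ 0.76 -0.1   1.86 -0.94  0.92 -0.25] 0.0 W [0.271 0.336 0.403]
5 47 0.0 [0.546 0.299 0.146] [ 0.61 -0.13  1.94 -0.62  0.68 -0.69] 0.0 W [0.298 0.277 0.379]
5 47 0.06 [0.546 0.299 0.206] [ 0.61 -0.19  1.87 -0.54  0.79 -0.8 ] 0.0 W [0.298 0.277 0.439]
5 55 0.0 [0.547 0.299 0.148] [ 0.65 -0.14  2.03 -0.93  0.58 -0.39] 0.0 W [0.269 0.274 0.343]
5 55 0.06 [0.547 0.299 0.208] [ 0.65 -0.22  1.96 -0.78  0.67 -0.57] 0.0 W [0.269 0.274 0.403]
15 47 0.0 [0.546 0.3   0.146] [ 0.51 -0.19  1.99 -0.34  0.56 -1.1 ] 0.0 W [0.305 0.236 0.379]
15 47 0.06 [0.546 0.3   0.206] [ 0.51 -0.24  1.91 -0.29  0.69 -1.18] 0.0 W [0.305 0.236 0.439]
15 55 0.0 [0.547 0.3   0.148] [ 0.53 -0.21  2.09 -0.61  0.39 -0.84] 0.0 W [0.277 0.228 0.343]
15 55 0.06 [0.547 0.3   0.208] [ 0.53 -0.28  2.01 -0.46  0.51 -1.01] 0.0 W [0.277 0.228 0.403]
29 47 0.0 [0.545 0.302 0.146] [ 0.35 -0.22  2.01  0.22  0.54 -1.86] 0.0 W [0.327 0.181 0.379]
29 47 0.06 [0.545 0.302 0.206] [ 0.35 -0.27  1.93  0.18  0.68 -1.82] 0.0 W [0.327 0.181 0.439]
29 55 0.0 [0.546 0.302 0.148] [ 0.34 -0.25  2.12  0.41  0.35 -2.05] 0.0 W [0.302 0.167 0.343]
29 55 0.06 [0.546 0.302 0.208] [ 0.34 -0.32  2.04  0.29  0.49 -1.93] 0.0 W [0.302 0.167 0.403]
```

View pics/c19.png

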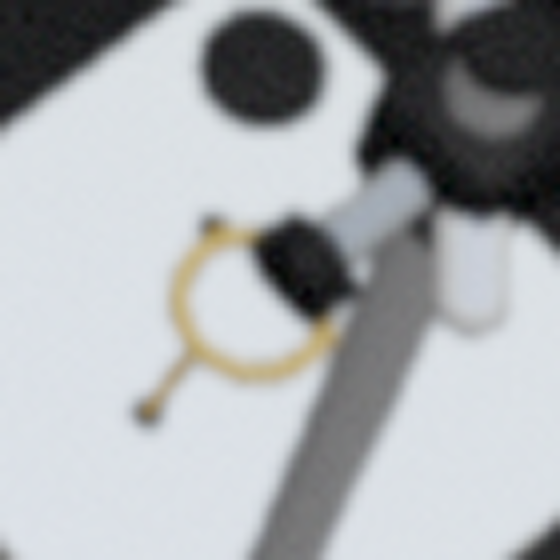

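View pics/c20.png

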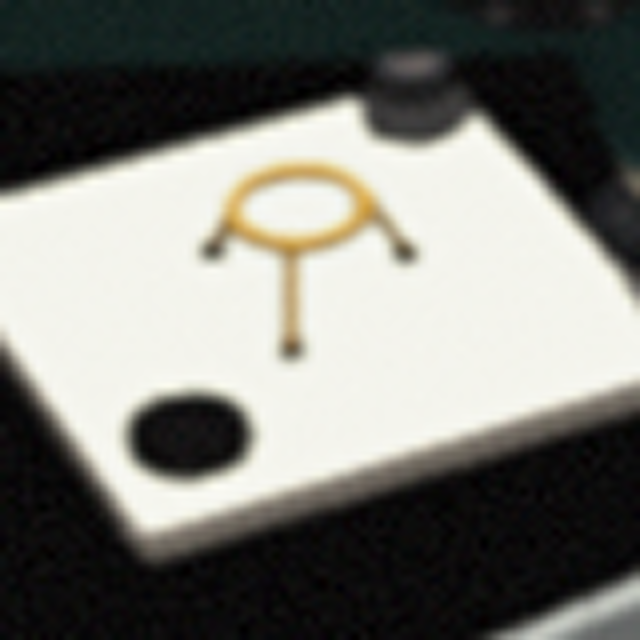

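```bash
python3 - <<'E'
from kin import *
from h import *
def yel(im,box):
    x0,y0,x1,y1=box; h=cv2.cvtColor(im,cv2.COLOR_BGR2HSV)
    m=((h[...,0]>14)&(h[...,0]<34)&(h[...,1]>70)&(h[...,2]>90)); mm=np.zeros(m.shape,bool); mm[y0:y1,x0:x1]=m[y0:y1,x0:x1]
    ys,xs=np.nonzero(mm); return np.c_[xs,ys].astype(np.float32)
im1,_,c1=load("s7");im2,_,c2=load("sd8")
p1=yel(im1,(388,306,415,330)); p1=p1[~((p1[:,0]<394)&(p1[:,1]>325))]; p2=yel(im2,(250,228,275,243))
for p,c in ((p1,c1),(p2,c2)):
    X=np.array([plane(c,u,v,.056)[:2] for u,v in p])
    r=least_squares(lambda q:np.hypot(X[:,0]-q[0],X[:,1]-q[1])-.027,[.538,.298],loss='soft_l1',f_scale=.002); print(len(p),r.x,np.median(abs(r.fun)))
q=np.array([-0.7407,-0.08,1.7062,0.3112,1.1995,-2.3722])
for az,t,T in [(0,25,(.521,-.267,.30)),(3,30,(.50,-.15,.32)),(6,36,(.47,-.05,.32)),(10,42,(.45,.05,.31)),(15,47,(.42,.15,.28)),(15,47,(.40,.26,.19)),(15,47,(.546,.300,.19))]:
    q,c=ik(np.array(T),toolR(az,t),q); print(T,q.round(2),round(c,5))
E
```

```text
46 [0.53771116 0.29579527] 0.0006513745717350982
94 [0.53607278 0.2961538 ] 0.002556747054218083
(0.521, -0.267, 0.3) [-0.74 -0.12  1.46  0.29  1.47 -2.29] 0.0
(0.5, -0.15, 0.32) [-0.6  -0.34  1.63  0.31  1.43 -2.21] 0.0
(0.47, -0.05, 0.32) [-0.46 -0.55  1.8   0.33  1.35 -2.12] 0.0
(0.45, 0.05, 0.31) [-0.21 -0.7   1.94  0.27  1.22 -1.96] 0.0
(0.42, 0.15, 0.28) [ 0.18 -0.76  2.04  0.05  1.08 -1.65] 0.03282
(0.4, 0.26, 0.19) [ 0.66 -0.61  2.18 -0.39  0.84 -1.02] 0.0
(0.546, 0.3, 0.19) [ 0.51 -0.23  1.93 -0.3   0.66 -1.16] 0.0
```

Emit:
step_arm --commands '[{"xyz": [0,0,0.005],"twist": [0,0,0]},{"xyz": [0,0,0.014],"twist": [0,0,0]},{"xyz": [0,0,0.026],"twist": [0,0,0]},{"xyz": [0,0,0.04],"twist": [0,0,0]},{"xyz": [0,0,0.056],"twist": [0,0,0]},{"xyz": [0,0,0.072],"twist": [0,0,0]},{"xyz": [0,0,0.088],"twist": [0,0,0]},{"xyz": [0,0,0.104],"twist": [0,0,0]},{"xyz": [0,0,0.118],"twist": [0,0,0]},{"xyz": [0,0,0.13],"twist": [0,0,0]},{"xyz": [0,0,0.137],"twist": [0,0,0]},{"xyz": [0,0,0.14],"twist": [0,0,0]}]'

```text
time: 15.95
tool_pos: [0.5211, -0.2674, 0.3028]
ee_rot: [-2.009, -0.001, 1.565]
wrist_force: [0.5, -0.2, -1.7]
width: 0.0238
```

Emit:
step_arm --commands '[{"xyz": [0,0.004,0],"twist": [0,-1,0]},{"xyz": [-0.001,0.014,0],"twist": [0,-2,0]},{"xyz": [-0.003,0.03,0],"twist": [0,-4,0]},{"xyz": [-0.005,0.048,0],"twist": [0,-6,0]},{"xyz": [-0.007,0.067,0],"twist": [0,-8,0]},{"xyz": [-0.009,0.086,0],"twist": [0,-10,0]},{"xyz": [-0.011,0.105,0],"twist": [0,-12,0]},{"xyz": [-0.013,0.124,0],"twist": [0,-14,0]},{"xyz": [-0.015,0.143,0],"twist": [0,-16,0]},{"xyz": [-0.017,0.162,0],"twist": [0,-18,0]},{"xyz": [-0.019,0.178,0],"twist": [0,-20,0]},{"xyz": [-0.02,0.19,0],"twist": [0,-22,0]}]'

```text
time: 16.95
tool_pos: [0.4998, -0.0753, 0.2986]
ee_rot: [-2.391, -0.007, 1.567]
wrist_force: [1.4, -0.4, -1.0]
width: 0.0239
```

```bash
python3 - <<'E'
from h import *
from bench import robot
o=robot.get_obs(); print({k:np.round(o[k],4) for k in ["time","joint_positions","tool_pos","ee_rot","wrist_force","wrist_torque","width"]})
im,d,ci=shot("side","sd14"); im,d,ci=shot("scene","s14"); crop(im,220,110,380,260,5,"c21")
E
```

```text
{'time': np.float64(16.95), 'joint_positions': array([-0.5148, -0.6052,  1.9568,  0.4229,  1.0791, -2.1414]), 'tool_pos': array([ 0.4998, -0.0753,  0.2986]), 'ee_rot': array([-2.3911, -0.0066,  1.5673]), 'wrist_force': array([ 1.4389, -0.3557, -0.9835]), 'wrist_torque': array([ 0.0389,  0.3681, -0.0257]), 'width': np.float64(0.0239)}
```

View pics/sd14.png

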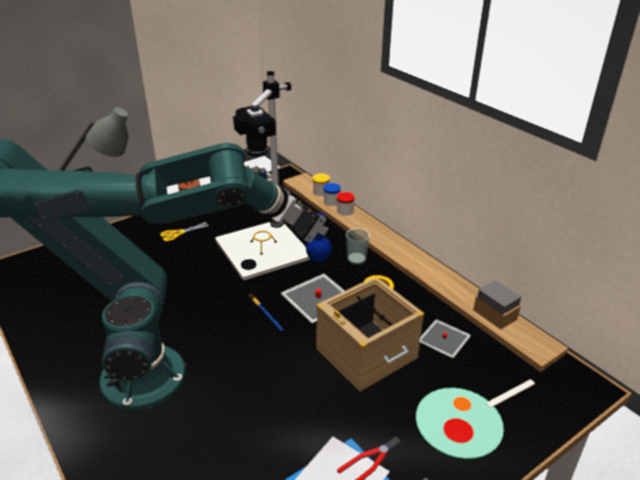

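View pics/c21.png

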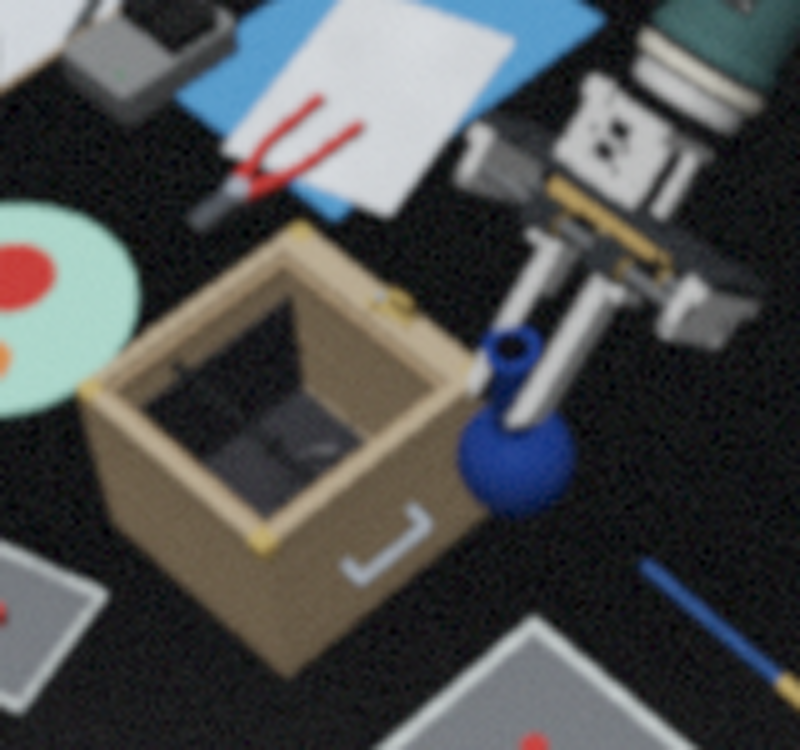

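```bash
python3 - <<'E'
from h import *
im1,_,c1=load("s14");im2,_,c2=load("sd14")
def blue(im,box):
    x0,y0,x1,y1=box;h=cv2.cvtColor(im,cv2.COLOR_BGR2HSV);m=((h[...,0]>108)&(h[...,0]<130)&(h[...,1]>150)&(h[...,2]>40)).astype(np.uint8)
    k=np.zeros_like(m);k[y0:y1,x0:x1]=m[y0:y1,x0:x1];return k
m1=blue(im1,(305,185,345,220));m2=blue(im2,(300,225,345,270))
for m in (m1,m2):
    ys,xs=np.nonzero(m);print(xs.min(),xs.max(),ys.min(),ys.max(),len(xs))
crop(im2,280,190,360,270,8,"c22")
b1=(220+517.5/5,110+457/5)
print(b1)
E
```

```text
312 334 185 213 393
306 331 234 261 504
(323.5, 201.4)
```

View pics/c22.png

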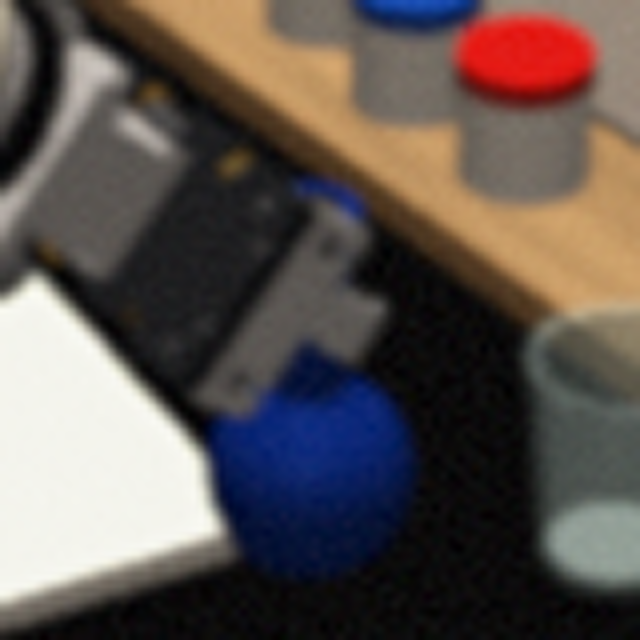

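```bash
python3 - <<'E'
from h import *
_,_,c1=load("s14");_,_,c2=load("sd14")
b=tri([(c1,323.5,201.7),(c2,319.25,249.5)]);print("belly",b, proj(c1,b),proj(c2,b))
for dx,dy in [(0,0),(.005,0),(-.005,0),(0,.005),(0,-.005)]:
    v=np.array([dx,dy,.102]);v*=.102/np.linalg.norm(v)
    print(dx,dy,"scene lip crop px",(proj(c1,b+v)-[220,110])*5,"side",(proj(c2,b+v)-[280,190])*8)
E
```

```text
belly [ 0.49207481 -0.07297186  0.23138227] [322.2764841  201.86391784] [317.87423081 249.3780505 ]
0 0 scene lip crop px [509.06210423 350.41609941] side [303.99579021 213.43834836]
0.005 0 scene lip crop px [502.67258348 355.64787002] side [316.68492363 208.86517319]
-0.005 0 scene lip crop px [515.43924439 345.47801214] side [291.26388771 218.67786874]
0 0.005 scene lip crop px [515.4740975  355.52533421] side [294.77889517 206.95284686]
0 -0.005 scene lip crop px [502.67528441 345.60085811] side [313.25026169 220.60426158]
```

```bash
python3 - <<'E'
from h import *
im,d,ci=shot("wrist","w15")
im2=im
E
```

```text
(no output)
```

View pics/w15.png

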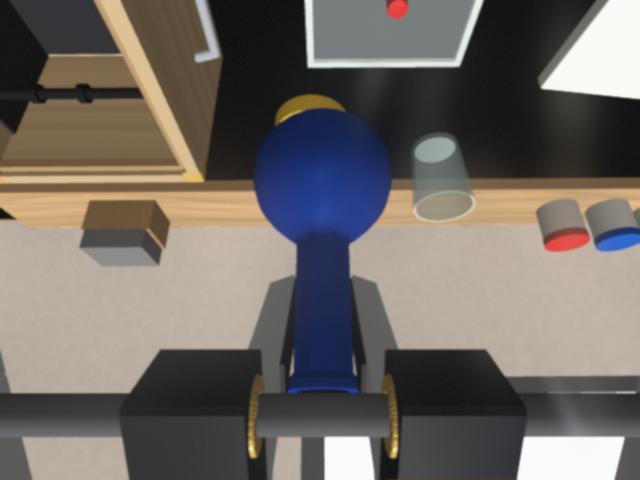

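```bash
cat > axis.py <<'E'
from h import *
from scipy.optimize import least_squares
def vaxis(name,verbose=True):
    im,d,ci=load(name); R,t=np.array(ci["R"]),np.array(ci["t"])
    h=cv2.cvtColor(im,cv2.COLOR_BGR2HSV); m=(h[...,0]>108)&(h[...,0]<130)&(h[...,1]>120)&(d>.05)&(d<.35)
    vs,us=np.nonzero(m); z=d[vs,us]
    C=np.c_[(us-ci["cx"])/ci["fx"]*z,(vs-ci["cy"])/ci["fy"]*z,z]; X=(C-t)@R
    b=vs<np.percentile(vs,100)  # placeholder
    return X,us,vs,ci
E
python3 - <<'E'
from axis import *
X,us,vs,ci=vaxis("w15")
sel=(vs>112)&(vs<225)&(abs(us-322)<60)
S=X[sel]; r=least_squares(lambda c:np.linalg.norm(S-c,axis=1)-.035,S.mean(0)+[0,0,-.03],loss='soft_l1',f_scale=.001)
B=r.x; print("belly",B.round(4),len(S),np.median(abs(r.fun)))
sel=(vs>265)&(vs<360)&(abs(us-323)<8); N=X[sel]
for v0 in range(240,395,15):
    s=(abs(vs-v0)<2)&(abs(us-323)<8); print(v0, (X[s].mean(0)-B).round(4), len(X[s]))
c=N.mean(0); u,s,vt=np.linalg.svd(N-c); dirn=vt[0]*np.sign(vt[0][2]); print("flat dir",dirn.round(4), "normal",vt[2].round(3), "tilt x deg",np.degrees(np.arctan2(dirn[0],dirn[2])),"y",np.degrees(np.arctan2(dirn[1],dirn[2])),"rms",s[2]/np.sqrt(len(N)))
E
```

```text
belly [ 0.4921 -0.0747  0.2357] 12299 0.0003416611346977391
240 [-0.0122  0.0003  0.0404] 45
255 [-0.0119  0.0002  0.0475] 45
270 [-0.012   0.0002  0.0545] 45
285 [-0.0119  0.0001  0.0612] 45
300 [-0.0119  0.0001  0.0677] 45
315 [-0.0121  0.      0.074 ] 45
330 [-0.0119 -0.      0.0801] 45
345 [-0.0119 -0.0001  0.0859] 45
360 [-0.0119 -0.0001  0.0916] 44
375 [-0.0147 -0.0002  0.0975] 45
390 [-0.0101 -0.0002  0.102 ] 27
flat dir [ 0.003  -0.0089  1.    ] normal [ 1.    -0.015 -0.003] tilt x deg 0.17221209535464427 y -0.5092739681122899 rms 0.0006022437854410521
```

Emit:
step_arm --commands '[{"xyz": [-0.001,0.005,0],"twist": [0,0,0.5]},{"xyz": [-0.002,0.015,-0.002],"twist": [0,0,1.5]},{"xyz": [-0.003,0.03,-0.005],"twist": [0,0,3]},{"xyz": [-0.005,0.047,-0.008],"twist": [0,0,4.5]},{"xyz": [-0.007,0.064,-0.011],"twist": [0,0,6]},{"xyz": [-0.009,0.081,-0.014],"twist": [0,0,7.5]},{"xyz": [-0.011,0.098,-0.017],"twist": [0,0,9]},{"xyz": [-0.013,0.115,-0.02],"twist": [0,0,10.5]},{"xyz": [-0.015,0.132,-0.023],"twist": [0,0,12]},{"xyz": [-0.017,0.148,-0.026],"twist": [0,0,13.5]},{"xyz": [-0.019,0.162,-0.028],"twist": [0,0,14.5]},{"xyz": [-0.02,0.172,-0.03],"twist": [0,0,15.3]}]'

```text
time: 18.1
tool_pos: [0.4807, 0.0961, 0.2702]
ee_rot: [-2.39, -0.006, 1.835]
wrist_force: [0.8, 0.1, -0.9]
width: 0.0241
```

Emit:
step_arm --commands '[{"xyz": [0,0.002,-0.004],"twist": [0,0,0]},{"xyz": [0,0.006,-0.01],"twist": [0,0,0]},{"xyz": [0,0.014,-0.018],"twist": [0,0,0]},{"xyz": [0,0.026,-0.027],"twist": [0,0,0]},{"xyz": [0,0.04,-0.036],"twist": [0,0,0]},{"xyz": [0,0.054,-0.045],"twist": [0,0,0]},{"xyz": [0,0.068,-0.053],"twist": [0,0,0]},{"xyz": [0,0.082,-0.06],"twist": [0,0,0]},{"xyz": [0,0.095,-0.066],"twist": [0,0,0]},{"xyz": [0,0.106,-0.07],"twist": [0,0,0]},{"xyz": [0,0.114,-0.073],"twist": [0,0,0]},{"xyz": [0,0.118,-0.074],"twist": [0,0,0]}]'

```text
time: 19.1
tool_pos: [0.4803, 0.2136, 0.1946]
ee_rot: [-2.388, -0.005, 1.834]
wrist_force: [-0.8, 0.3, -1.3]
width: 0.0239
```

```bash
cat > va.py <<'E'
from axis import *
from bench import robot
import sys
o=robot.get_obs(); print({k:np.round(o[k],4) for k in ["time","joint_positions","tool_pos","ee_rot","wrist_force","wrist_torque","width"]})
n=sys.argv[1]; shot("wrist",n)
X,us,vs,ci=vaxis(n)
sel=(vs>112)&(vs<225)&(abs(us-322)<60)
S=X[sel]; r=least_squares(lambda c:np.linalg.norm(S-c,axis=1)-.035,S.mean(0)+[.02,0,-.02],loss='soft_l1',f_scale=.001)
B=r.x; print("belly",B.round(4),len(S),np.median(abs(r.fun)))
sel=(vs>265)&(vs<360)&(abs(us-323)<8); N=X[sel]
c=N.mean(0); u,s,vt=np.linalg.svd(N-c); d=vt[0]*np.sign(vt[0][2]); print("tilt x,y deg",np.degrees(np.arctan2(d[0],d[2])),np.degrees(np.arctan2(d[1],d[2])))
E
python3 va.py w16; python3 - <<'E'
from h import *
shot("scene","s16"); im,_,_=shot("side","sd16")
E
```

```text
{'time': np.float64(19.1), 'joint_positions': array([ 0.3495, -0.5161,  2.1139, -0.0893,  0.7299, -1.4414]), 'tool_pos': array([0.4803, 0.2136, 0.1946]), 'ee_rot': array([-2.3884, -0.0051,  1.834 ]), 'wrist_force': array([-0.767 ,  0.3182, -1.3316]), 'wrist_torque': array([-0.0569,  0.3068,  0.0353]), 'width': np.float64(0.0239)}
belly [0.4738 0.2119 0.1331] 8414 0.00039357155497830865
tilt x,y deg 0.3060678543656214 -0.289986039814426
```

View pics/s16.png

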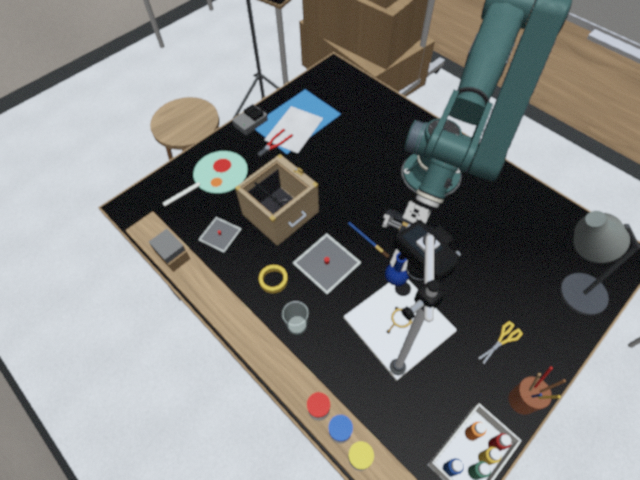

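View pics/sd16.png

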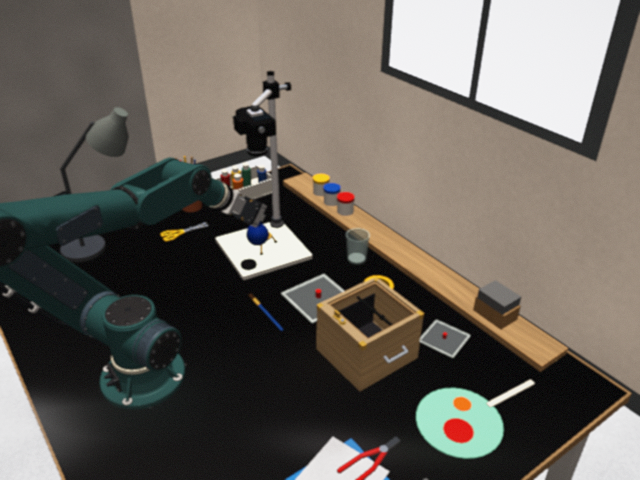

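View pics/w16.png

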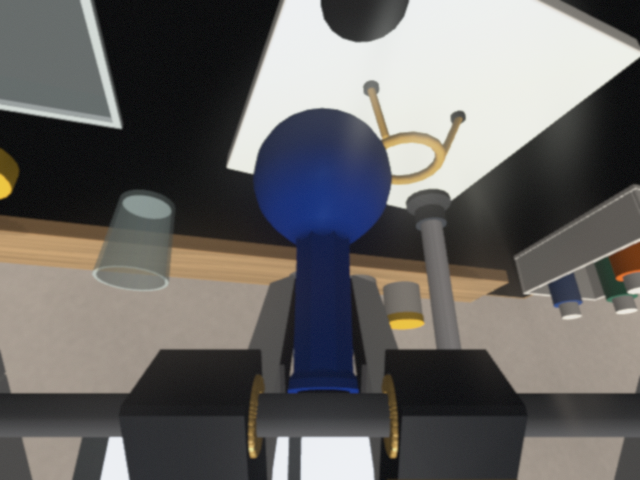

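```bash
python3 - <<'E'
from axis import *
im,d,ci=load("w16"); R,t=np.array(ci["R"]),np.array(ci["t"])
h=cv2.cvtColor(im,cv2.COLOR_BGR2HSV); m=(h[...,0]>12)&(h[...,0]<32)&(h[...,1]>90)&(h[...,2]>80)
k=np.zeros_like(m);k[120:190,385:450]=m[120:190,385:450]
vs,us=np.nonzero(k); z=d[vs,us]; C=np.c_[(us-ci["cx"])/ci["fx"]*z,(vs-ci["cy"])/ci["fy"]*z,z]; X=(C-t)@R
print(len(X),np.percentile(X[:,2],[5,50,95]))
Y=X[(X[:,2]>.05)&(X[:,2]<.066)]
r=least_squares(lambda q:np.sqrt((np.hypot(Y[:,0]-q[0],Y[:,1]-q[1])-.027)**2+(Y[:,2]-q[2])**2)-.004,[.538,.297,.056],loss='soft_l1',f_scale=.001); print(r.x,len(Y),np.median(abs(r.fun)))
P=np.array([plane(ci,u,v,.058)[:2] for u,v in zip(us,vs)])
r=least_squares(lambda q:np.hypot(P[:,0]-q[0],P[:,1]-q[1])-.027,[.538,.297],loss='soft_l1',f_scale=.002);print(r.x)
print("angle span",np.degrees(np.arctan2(Y[:,1]-.297,Y[:,0]-.538)).min(),np.degrees(np.arctan2(Y[:,1]-.297,Y[:,0]-.538)).max())
E
```

```text
939 [0.05521759 0.05956402 0.06081233]
[0.53809236 0.29550835 0.05631064] 919 0.00038350396905211404
[0.53710204 0.29538119]
angle span -179.81678378560449 179.92482449222442
```

Emit:
step_arm --commands '[{"xyz": [0.002,0.003,0],"twist": [0,0,0]},{"xyz": [0.006,0.008,0],"twist": [0,0,0]},{"xyz": [0.012,0.016,0],"twist": [0,0,0]},{"xyz": [0.019,0.025,0],"twist": [0,0,0]},{"xyz": [0.027,0.035,0],"twist": [0,0,0]},{"xyz": [0.035,0.046,0],"twist": [0,0,0]},{"xyz": [0.043,0.056,0],"twist": [0,0,0]},{"xyz": [0.051,0.066,0],"twist": [0,0,0]},{"xyz": [0.057,0.074,0],"twist": [0,0,0]},{"xyz": [0.062,0.08,0],"twist": [0,0,0]},{"xyz": [0.064,0.083,0],"twist": [0,0,0]},{"xyz": [0.064,0.083,0],"twist": [0,0,0]}]'

```text
time: 20.25
tool_pos: [0.5451, 0.2964, 0.1963]
ee_rot: [-2.391, -0.005, 1.833]
wrist_force: [0.6, 0.3, -1.8]
width: 0.0237
```

Emit:
step_arm --commands '[{"xyz": [0,0,0],"twist": [0,0,0]},{"xyz": [0,0,0],"twist": [0,0,0]},{"xyz": [0,0,0],"twist": [0,0,0]}]'

```text
time: 20.5
tool_pos: [0.5445, 0.2956, 0.1965]
ee_rot: [-2.391, -0.005, 1.833]
wrist_force: [0.6, 0.3, -1.7]
width: 0.0236
```

```bash
python3 va.py w17; python3 - <<'E'
from axis import *
im,d,ci=load("w17"); R,t=np.array(ci["R"]),np.array(ci["t"])
im2,_,c2=shot("side","sd17"); crop(im2,200,120,320,280,4,"c24")
E
```

```text
{'time': np.float64(20.5), 'joint_positions': array([ 0.4991, -0.2452,  1.9324, -0.2759,  0.6662, -1.1849]), 'tool_pos': array([0.5445, 0.2956, 0.1965]), 'ee_rot': array([-2.3912, -0.005 ,  1.8329]), 'wrist_force': array([ 0.6401,  0.2876, -1.6908]), 'wrist_torque': array([-0.0905,  0.3349, -0.0348]), 'width': np.float64(0.0236)}
belly [0.5382 0.2939 0.1349] 8907 0.00039815868520542974
tilt x,y deg 0.15537243801306322 -0.31980595473044565
```

View pics/w17.png

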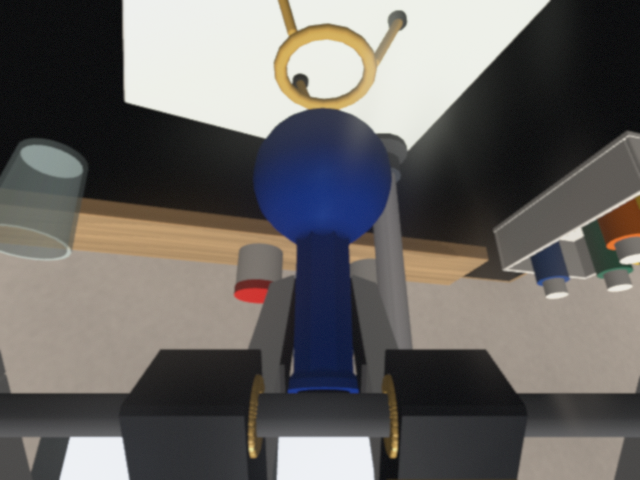

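View pics/c24.png

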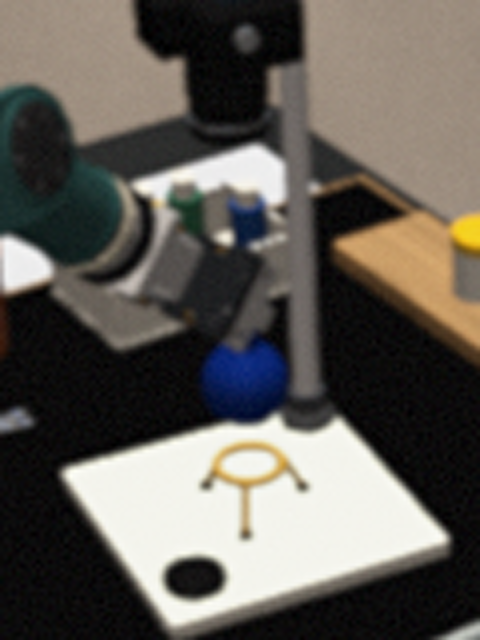

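```bash
python3 - <<'E'
from axis import *
im,d,ci=load("w17"); R,t=np.array(ci["R"]),np.array(ci["t"])
h=cv2.cvtColor(im,cv2.COLOR_BGR2HSV); m=(h[...,0]>12)&(h[...,0]<32)&(h[...,1]>90)&(h[...,2]>80)
k=np.zeros_like(m);k[15:115,265:385]=m[15:115,265:385]
vs,us=np.nonzero(k); z=d[vs,us]; C=np.c_[(us-ci["cx"])/ci["fx"]*z,(vs-ci["cy"])/ci["fy"]*z,z]; X=(C-t)@R
Y=X[(X[:,2]>.05)&(X[:,2]<.066)]
r=least_squares(lambda q:np.sqrt((np.hypot(Y[:,0]-q[0],Y[:,1]-q[1])-.027)**2+(Y[:,2]-q[2])**2)-.004,[.538,.297,.056],loss='soft_l1',f_scale=.001); print(r.x,len(Y),np.median(abs(r.fun)))
E
```

```text
[0.53790183 0.29590077 0.05629901] 3157 0.0004061151312119895
```

Emit:
step_arm --commands '[{"xyz": [0,0.001,-0.003],"twist": [0,0,0]},{"xyz": [0,0.002,-0.009],"twist": [0,0,0]},{"xyz": [0,0.002,-0.016],"twist": [0,0,0]},{"xyz": [0,0.002,-0.023],"twist": [0,0,0]},{"xyz": [0,0.002,-0.03],"twist": [0,0,0]},{"xyz": [0,0.002,-0.036],"twist": [0,0,0]},{"xyz": [0,0.002,-0.04],"twist": [0,0,0]},{"xyz": [0,0.002,-0.043],"twist": [0,0,0]},{"xyz": [0,0.002,-0.045],"twist": [0,0,0]},{"xyz": [0,0.002,-0.046],"twist": [0,0,0]},{"xyz": [0,0.002,-0.047],"twist": [0,0,0]},{"xyz": [0,0.002,-0.047],"twist": [0,0,0]}]'

```text
time: 21.6
tool_pos: [0.5449, 0.298, 0.1496]
ee_rot: [-2.391, -0.005, 1.833]
wrist_force: [-0.7, -0.4, -0.9]
width: 0.0239
```

```bash
python3 va.py w18
```

```text
{'time': np.float64(21.6), 'joint_positions': array([ 0.5041, -0.1957,  1.9918, -0.3274,  0.5633, -1.1211]), 'tool_pos': array([0.5449, 0.298 , 0.1496]), 'ee_rot': array([-2.3915, -0.0051,  1.8333]), 'wrist_force': array([-0.659 , -0.419 , -0.8975]), 'wrist_torque': array([-0.0677,  0.399 ,  0.0018]), 'width': np.float64(0.0239)}
belly [0.5385 0.2964 0.088 ] 8235 0.0003994215296268394
tilt x,y deg 0.24873725203620778 -0.3139849507701608
```

View pics/w18.png

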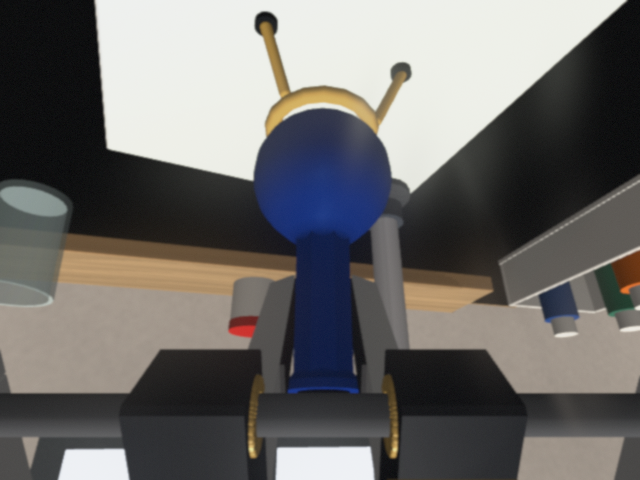

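Emit:
step_arm --commands '[{"xyz": [-0.0005,-0.0005,-0.001],"twist": [0,0,0]},{"xyz": [-0.0005,-0.0005,-0.002],"twist": [0,0,0]},{"xyz": [-0.0005,-0.0005,-0.003],"twist": [0,0,0]},{"xyz": [-0.0005,-0.0005,-0.0035],"twist": [0,0,0]},{"xyz": [-0.0005,-0.0005,-0.004],"twist": [0,0,0]},{"xyz": [-0.0005,-0.0005,-0.004],"twist": [0,0,0]}]'

```text
time: 22.15
tool_pos: [0.5449, 0.2978, 0.1468]
ee_rot: [-2.394, -0.005, 1.834]
wrist_force: [-1.6, -1.3, 2.8]
width: 0.0237
```

```bash
python3 va.py w19
```

```text
{'time': np.float64(22.15), 'joint_positions': array([ 0.5036, -0.1935,  1.9972, -0.3318,  0.5539, -1.1165]), 'tool_pos': array([0.5449, 0.2978, 0.1468]), 'ee_rot': array([-2.3935, -0.0052,  1.8335]), 'wrist_force': array([-1.6159, -1.2894,  2.7627]), 'wrist_torque': array([-0.0458,  0.0215, -0.0378]), 'width': np.float64(0.0237)}
belly [0.5385 0.2961 0.0853] 8264 0.0004109838515370806
tilt x,y deg 0.25949716026987485 -0.30670599712464997
```

Emit:
step_arm --commands '[{"xyz": [0,0,0.0005],"twist": [0,0,0]},{"xyz": [0,0,0.0005],"twist": [0,0,0]},{"xyz": [0,0,0.0005],"twist": [0,0,0]},{"xyz": [0,0,0.0005],"twist": [0,0,0]}]' --fingers 170

```text
time: 22.53
tool_pos: [0.544, 0.2974, 0.1453]
ee_rot: [-2.39, -0.005, 1.833]
wrist_force: [0.1, -1.3, -0.4]
width: 0.0315
```

```bash
python3 va.py w20
```

```text
{'time': np.float64(22.5333), 'joint_positions': array([ 0.5037, -0.1931,  1.9983, -0.3306,  0.5558, -1.1172]), 'tool_pos': array([0.544 , 0.2974, 0.1453]), 'ee_rot': array([-2.3901, -0.0049,  1.8333]), 'wrist_force': array([ 0.1072, -1.3236, -0.4373]), 'wrist_torque': array([-0.0212,  0.2257,  0.0096]), 'width': np.float64(0.0315)}
belly [0.5384 0.296  0.0851] 7812 0.00039023274689643436
tilt x,y deg 0.2656686494194268 -0.30310058440523807
```

View pics/w20.png

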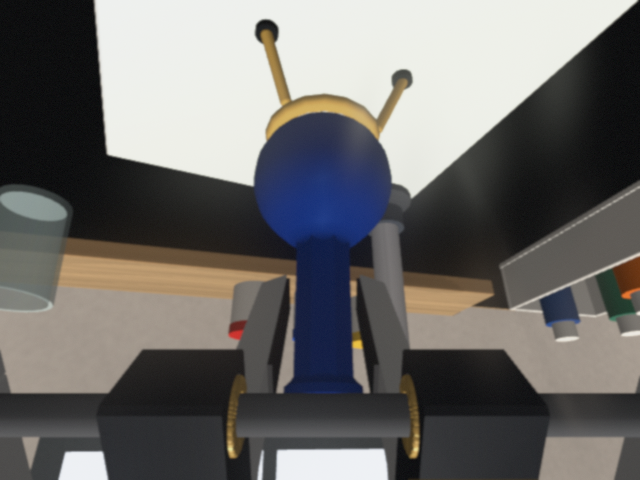

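```bash
python3 - <<'E'
from kin import *
q=np.array([ 0.5037, -0.1931,  1.9983, -0.3306,  0.5558, -1.1172])
R=toolR(15.03,46.95)
for s in (0,.04,.08,.12,.14):
    T=np.array([.5445,.2975,.1455])-R[:,1]*s; q,c=ik(T,R,q); print(s,T.round(4),q.round(2),round(c,5))
E
```

```text
0 [0.5445 0.2975 0.1455] [ 0.51 -0.19  2.   -0.34  0.56 -1.11] 0.0
0.04 [0.5163 0.2899 0.1728] [ 0.53 -0.29  2.02 -0.32  0.64 -1.13] 0.0
0.08 [0.488  0.2823 0.2001] [ 0.55 -0.39  2.03 -0.31  0.73 -1.13] 0.0
0.12 [0.4598 0.2748 0.2274] [ 0.58 -0.48  2.03 -0.31  0.82 -1.14] 0.0
0.14 [0.4457 0.271  0.2411] [ 0.59 -0.52  2.02 -0.31  0.87 -1.13] 0.0
```

Emit:
step_arm --commands '[{"xyz": [0,0,0],"twist": [0,0,0]},{"xyz": [0,0,0],"twist": [0,0,0]},{"xyz": [0,0,0],"twist": [0,0,0]},{"xyz": [0,0,0],"twist": [0,0,0]},{"xyz": [-0.0035,-0.001,0.0035],"twist": [0,0,0]},{"xyz": [-0.007,-0.002,0.007],"twist": [0,0,0]},{"xyz": [-0.014,-0.004,0.0135],"twist": [0,0,0]},{"xyz": [-0.021,-0.0055,0.0205],"twist": [0,0,0]},{"xyz": [-0.028,-0.0075,0.0275],"twist": [0,0,0]},{"xyz": [-0.0425,-0.0115,0.041],"twist": [0,0,0]},{"xyz": [-0.0565,-0.015,0.0545],"twist": [0,0,0]},{"xyz": [-0.07,-0.019,0.068],"twist": [0,0,0]}]' --fingers 110

```text
time: 23.58
tool_pos: [0.473, 0.2782, 0.2153]
ee_rot: [-2.392, -0.005, 1.833]
wrist_force: [0.2, 0.4, -0.4]
width: 0.0531
```

Emit:
step_arm --commands '[{"xyz": [-0.01,-0.003,0.01],"twist": [0,0,0]},{"xyz": [-0.02,-0.005,0.02],"twist": [0,0,0]},{"xyz": [-0.029,-0.008,0.028],"twist": [0,0,0]},{"xyz": [-0.029,-0.008,0.028],"twist": [0,0,0]}]'

```text
time: 23.92
tool_pos: [0.4446, 0.2709, 0.2462]
ee_rot: [-2.397, -0.007, 1.835]
wrist_force: [-0.5, 0.2, 0.3]
width: 0.0536
```

```bash
python3 - <<'E'
from h import *
from bench import robot
o=robot.get_obs(); print({k:np.round(o[k],4) for k in ["time","joint_positions","tool_pos","ee_rot","wrist_force","width"]})
shot("wrist","w21"); im,_,_=shot("scene","s21"); im2,_,_=shot("side","sd21"); crop(im2,200,120,320,280,4,"c25")
E
```

```text
{'time': np.float64(23.9167), 'joint_positions': array([ 0.5913, -0.525 ,  2.0206, -0.3087,  0.8695, -1.1367]), 'tool_pos': array([0.4446, 0.2709, 0.2462]), 'ee_rot': array([-2.3975, -0.0071,  1.8346]), 'wrist_force': array([-0.5318,  0.2448,  0.2834]), 'width': np.float64(0.0536)}
```

View pics/w21.png

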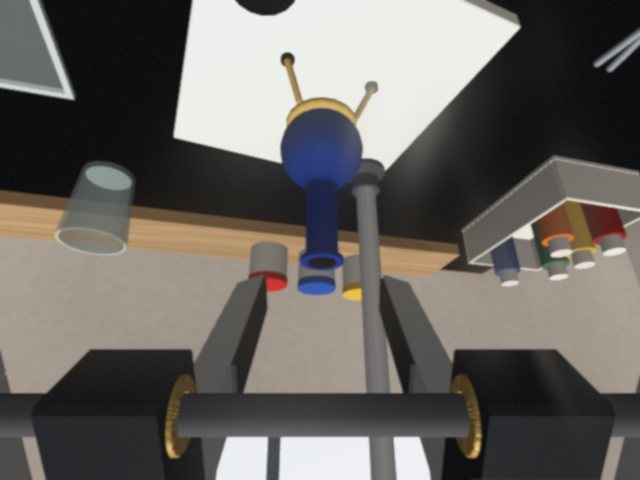

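View pics/s21.png

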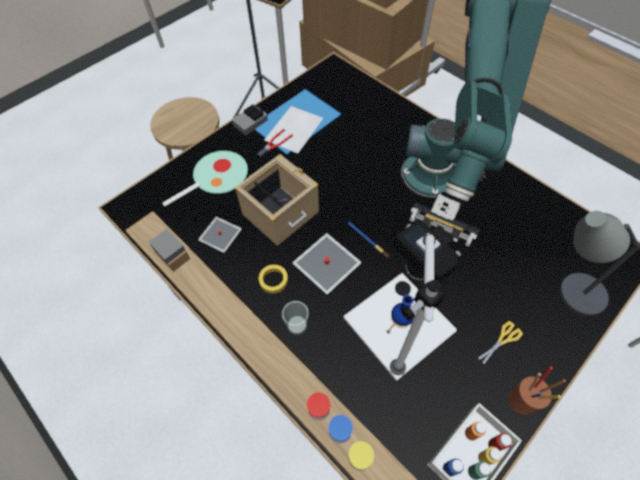

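View pics/c25.png

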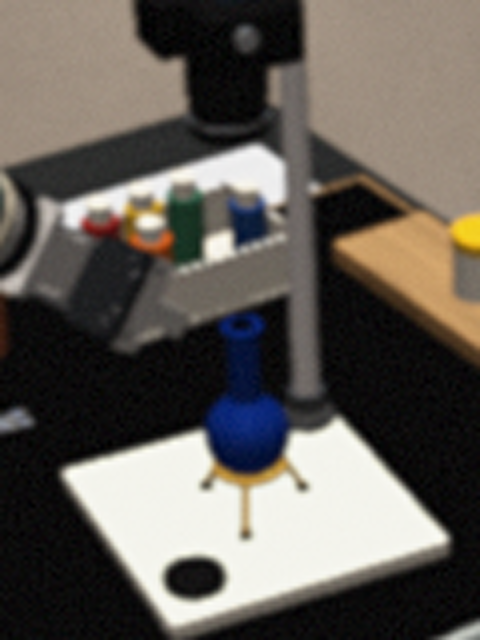

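```bash
python3 - <<'E'
from axis import *
im,d,ci=load("w21"); R,t=np.array(ci["R"]),np.array(ci["t"])
def pts(m):
    vs,us=np.nonzero(m); z=d[vs,us]; C=np.c_[(us-ci["cx"])/ci["fx"]*z,(vs-ci["cy"])/ci["fy"]*z,z]; return (C-t)@R
h=cv2.cvtColor(im,cv2.COLOR_BGR2HSV); m=(h[...,0]>108)&(h[...,0]<130)&(h[...,1]>120)&(d>.05)&(d<.5)
b=m.copy(); b[:112]=0;b[175:]=0;b[:,:285]=0;b[:,358:]=0
S=pts(b); r=least_squares(lambda c:np.linalg.norm(S-c,axis=1)-.035,[.538,.296,.084],loss='soft_l1',f_scale=.001); print("belly",r.x.round(4),np.median(abs(r.fun)))
n=m.copy(); n[:195]=0;n[245:]=0;n[:,:317]=0;n[:,327:]=0
N=pts(n);u,s,vt=np.linalg.svd(N-N.mean(0));D=vt[0]*np.sign(vt[0][2]);print("tilt",np.degrees(np.arctan2(D[:2],D[2])),len(N))
im,_,_=load("s21"); crop(im,200,140,360,300,5,"c26")
E
```

```text
belly [0.5387 0.296  0.0854] 0.00045099105009753504
tilt [ 0.10169712 -0.38000448] 498
```

View pics/c26.png

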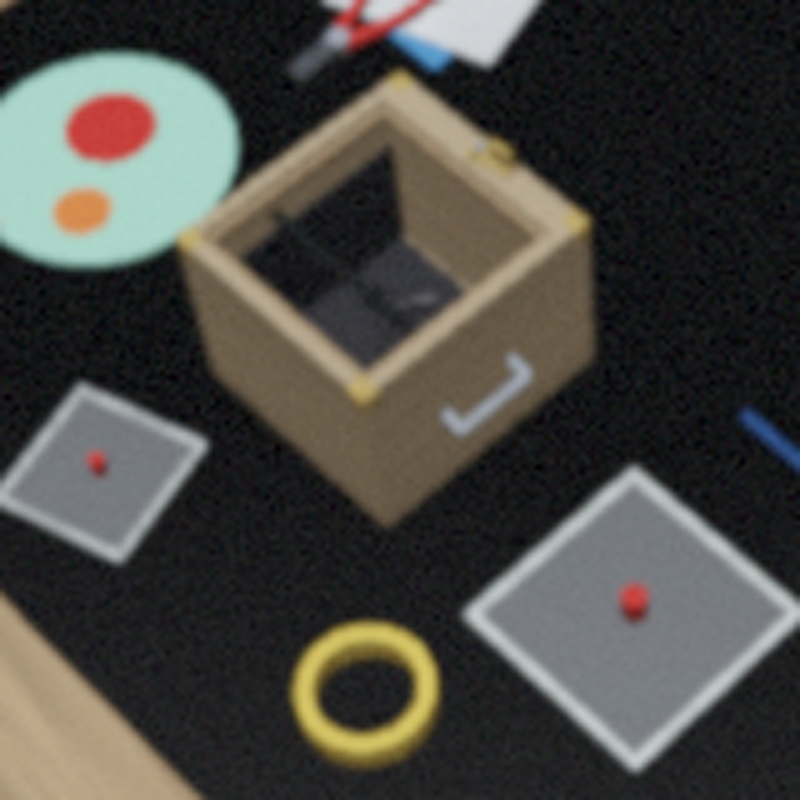

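The scene view shows the tab along the wall, the cover flat on the table with its knob up, and the vase seated and upright. I'm handing the job in.

```bash
python3 -c "
from bench import robot
print(robot.close_job())"
```

```text
the job is handed in; nothing more can be done
None
```

The job is done and handed in at about 24 s of the 72 s allowed; no verdict was reported.

- **Tab and cover:** I swung the tab aside until it lay along the wall. I then lifted the cover out by its knob and laid it flat on the free table at about (0.54, -0.01), knob up.
- **Vase:** I gripped the vase across its neck flats with the tool tilted 25°, lifted it out and turned it upright. I brought it in under the camera from the open side, lowered it into the ring until I felt light contact (about 4 N) and let go.
- **Last vase checks:** after the arm backed off, the wrist depth image put the belly centre at (0.539, 0.296, 0.0854). The ring axis measured (0.538, 0.296), and the vase's lean was under 0.5°.
- **One small disagreement:** the belly centre read 1.1 to 1.4 mm above the nominal 84 mm. That is within the camera calibration error, and its height changed by less than 0.5 mm on release.
- **Other last checks:** the final pictures showed the tab still open and the cover flat. The other objects looked unmoved by eye; I did not measure them. The gripper was clear of everything, and no reported force went above about 10 N.

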